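# Load the polisher's jar through the funnel

### The arm

A 6-joint arm with a two-finger parallel gripper is mounted at the origin on the work surface. World frame = base frame: x ahead of the robot, y to its left, z up, the work surface at z = 0. Lengths are in m, angles in rad, forces in N, time in s.
With the tool pointing down it reaches from about 0.25 to 0.775 m from the base axis. Payload 4 kg.
Tool frame: the origin (TCP) lies on the centre line of the jaws, within the pads' length; the fingertips stand robot.tips_ahead ahead of it and the grasp point (between the pads) lies 8 mm behind it (robot.tips_ahead is the distance from the TCP to the fingertips, in m); z points along the fingers, y is the line along which they close (so a half turn about z gives the same grasp; the last joint's range is limited). The gripper opens to 94 mm and grips with 3 to 60 N. Pads are 16 mm wide; open, the fingers measure 119 mm over their backs; the gripper's body (75 mm by 177 mm) begins 78 mm behind the grasp point.
Start: joints at [-1.207, 0.087, 1.371, -0, 1.684, -0.103], TCP at [0.248, -0.491, 0.217] pointing down, gripper open.
Joint ranges: [-3.1, 3.1], [-0.76, 2.03], [0.27, 2.55], [-1.08, 4.22], [0.17, 2.65], [-2.57, 2.57]. Speed limits (rad/s): [2.79, 2.79, 3.14, 3.14, 3.14, 3.14].

### API

Orientations are given as [roll, pitch, yaw] about the fixed x, y, z axes, in that order (R = Rz(yaw) Ry(pitch) Rx(roll)).
In Python, from bench import robot, snapshot, close_job, spotter gives the robot as it stands. The module is installed in compiled form; this text tells all that it offers.
- The arm moves only by the tool servo_tool, never from a script. Its argument "commands" is one flat list of numbers, 7 for each row, row after row: the shift along the tool's x, y, z in m, then the turn, a rotation vector about the tool's x, y, z in degrees, then the finger opening in m, from 0 to 0.094. In form: [x, y, z, ax, ay, az, grip, x, y, z, ax, ay, az, grip, ...]. A call has 1 to 10 rows; each row is the pose to reach, as a shift and turn from the pose commanded when the call began, along the tool's axes at that moment; what a row does not reach only later rows make up. A row lasts 1/8 s, in which the tool goes at most 62.5 mm and 10.7 degrees, less where a joint would pass 70% of its speed; a pose out of reach is approached as far as the arm can. A call with a gripper value outside its range is refused whole. The fingers move at their own pace and stop on an object; the grip force is fixed at half the most. Time passes only in rows, so rows that repeat a pose let the fingers close. It gives the time, the measured TCP pose, the force, the opening and the grip force at its end, in the units of the state.
- robot.get_obs(): the state, without advancing time (a new reading comes with each control period).
- snapshot(name): name is "scene" or "side" or "wrist"; returns a dict with "img" (400x640x3 uint8, blue, green, red), "camera_matrix" (3x3 intrinsics, pixels), "extrinsics" (4x4, takes a point from camera to world coordinates); the wrist camera has in their place "hand_eye" (4x4, takes a point from camera to tool coordinates, whose origin is the TCP and whose axes are the flange's). Camera axes: x right, y down, z forward; pixel columns grow to the right and rows downward; lengths in m; the calibration is good to about 2 mm. A picture is of the moment at which its call begins: read the wrist's pose just before it. There is no depth.
- close_job(): hands the job in; it is judged then, once.
Trained networks look in a picture, given as the dict that the camera call returned (one of the last four; its "shot" number tells which), for a name from the list of things; names that differ only in an ending like _2 or _b are one class to them, and where a whole thing is asked for, a point or a joint stands for the part that bears it (a point fixed in the world has none). Each returns a list of dicts, best first, with "conf" (0 to 1); they miss things now and then, are a little off and sometimes report something else, mostly with a low value. They report only what shows in the picture. A call takes as long as a camera call. They do not tell look-alikes from the thing itself.
- spotter.trace(name, picture): "region" (400x640 bool, what is visible of it) and "box" ([left, top, width, height] in pixels, round what is visible of it).
The state is a dict: "time": time; "joint_positions": joint angles; "qvel": joint speeds; "joint_torque": joint torques, N m; "tool_pos": TCP position; "ee_rot": TCP orientation; "wrist_force": force on the tool from outside, world axes, zero at the start; "wrist_torque": the same for the moment, N m; "width": finger opening in m; "finger_force": force on a finger pad.
Only numpy, scipy, OpenCV 4.12 (cv2) and the standard library are available. Lean on these libraries where they do the work, as an engineer would, in place of code of your own. Each camera call takes 0.05 s, during which the arm holds its last target. There are 200 camera calls.

### The job

Set the clear jar upright and fully down on the polisher base, its flange over the two pegs; then push the funnel fully home onto the jar's neck, pour every wooden barrel from the scoops through it into the jar, and leave all three scoops standing upright on the bench or their mat. Then stand the funnel back upright on its round felt pad, and last of all swing the polisher's switch lever fully over to on. Leave the glue, screwdriver, tape and cork block where they are.

Things in the scene. Friction and masses are not known exactly. Their poses are not given: they have to be found in the camera images.
- polisher: grey polisher base fixed to the bench: box 150 (x) x 250 (y) x 30 mm, a rubber pad (top at 32 mm) at its -y end and a switch lever at its +y end. Two steel pegs, 10 mm thick, 15 mm tall, tapered, stand on the pad at x = +42 and -42, y = -35 mm. Origin: centre of its underside, z up
- dock (a point): point on top of the rubber pad midway between the two pegs (the pegs are 42 mm either side along this frame's x); axes as the polisher's, z up. A jar that is fully home has its origin here
- switch (a joint): switch lever, rad: 0 = off (as at the start, leaning 0.5 rad to the polisher's -x), 1.0 = on (leaning 0.5 rad to its +x); stays where left, about 1 N at the tip. Hinge along the polisher's y, 52 mm above the bench at (0, +80) mm in the polisher's x, y; a 10 mm rod, 60 mm long, with a black 26 mm ball at its tip
- switch_tip (a point): centre of the ball at the tip of the switch lever
- jar: clear jar on a grey flange 110 (x) x 76 (y) x 8 mm with two 13 mm through holes at x = +42 and -42 mm, y = 0, that go over the polisher's pegs either way round. Body 66 mm across to z = 92; neck, to grip from above, 60 mm across outside, 54 inside, z = 98 to 124 mm (open top). Inner floor z = 12 mm. Origin: centre of the flange's underside, z up. 0.25 kg
- funnel: steel funnel. Sleeve: tube 73 mm outside, 67 inside, z = 0 to 27; goes over the jar's neck until the ledge at z = 27 sits on its top (origin then 97 mm above the jar's). Cone from z = 27 (52 inside) to the rim at z = 75 mm (136 across). A flat grip lug sticks out along +x: 10 mm thick (y), x = 60 to 110, z = 53 to 75 mm. Origin: centre of the sleeve's lower end, z up. 0.15 kg
- pad: round grey felt pad, 120 mm across and 3 mm thick, fixed to the bench, on which the funnel stands at the start. Origin: centre of its underside
- scoop0: one of three like scoops on a 3 mm cork mat; holds barrels or nothing. Tray 60 mm wide (y), x = -35 to 43 mm, walls 36 high at back and sides; front (+x) open, floor rising to a lip 13 mm high. Straight handle behind: 12 mm thick (y), z = 24 to 44, x = -35 to -120 mm; fingers may lean in x. Barrels slide out when it is tipped 60 to 75 degrees nose down. Origin: underside, z up. 0.14 kg
- scoop1: one of three like scoops on a 3 mm cork mat; holds barrels or nothing. Tray 60 mm wide (y), x = -35 to 43 mm, walls 36 high at back and sides; front (+x) open, floor rising to a lip 13 mm high. Straight handle behind: 12 mm thick (y), z = 24 to 44, x = -35 to -120 mm; fingers may lean in x. Barrels slide out when it is tipped 60 to 75 degrees nose down. Origin: underside, z up. 0.14 kg
- scoop2: one of three like scoops on a 3 mm cork mat; holds barrels or nothing. Tray 60 mm wide (y), x = -35 to 43 mm, walls 36 high at back and sides; front (+x) open, floor rising to a lip 13 mm high. Straight handle behind: 12 mm thick (y), z = 24 to 44, x = -35 to -120 mm; fingers may lean in x. Barrels slide out when it is tipped 60 to 75 degrees nose down. Origin: underside, z up. 0.14 kg
- barrel0: turned beech barrel, 20 mm across and 20 mm long with chamfered ends, 12 g, one of several alike; starts in one of the scoops (which one differs from start to start). Origin: its centre; None if absent. Each present one has to go into the jar
- barrel1: turned beech barrel, 20 mm across and 20 mm long with chamfered ends, 12 g, one of several alike; starts in one of the scoops (which one differs from start to start). Origin: its centre; None if absent. Each present one has to go into the jar
- barrel2: turned beech barrel, 20 mm across and 20 mm long with chamfered ends, 12 g, one of several alike; starts in one of the scoops (which one differs from start to start). Origin: its centre; None if absent. Each present one has to go into the jar
- barrel3: turned beech barrel, 20 mm across and 20 mm long with chamfered ends, 12 g, one of several alike; starts in one of the scoops (which one differs from start to start). Origin: its centre; None if absent. Each present one has to go into the jar
- barrel4: turned beech barrel, 20 mm across and 20 mm long with chamfered ends, 12 g, one of several alike; starts in one of the scoops (which one differs from start to start). Origin: its centre; None if absent. Each present one has to go into the jar
- barrel5: turned beech barrel, 20 mm across and 20 mm long with chamfered ends, 12 g, one of several alike; starts in one of the scoops (which one differs from start to start). Origin: its centre; None if absent. Each present one has to go into the jar
- barrel6: turned beech barrel, 20 mm across and 20 mm long with chamfered ends, 12 g, one of several alike; starts in one of the scoops (which one differs from start to start). Origin: its centre; None if absent. Each present one has to go into the jar
- barrel7: turned beech barrel, 20 mm across and 20 mm long with chamfered ends, 12 g, one of several alike; starts in one of the scoops (which one differs from start to start). Origin: its centre; None if absent. Each present one has to go into the jar
- barrel8: turned beech barrel, 20 mm across and 20 mm long with chamfered ends, 12 g, one of several alike; starts in one of the scoops (which one differs from start to start). Origin: its centre; None if absent. Each present one has to go into the jar
- glue: white round glue bottle with a black cap, 52 mm across, 130 mm tall; a bystander, to be left alone
- driver: screwdriver with a black handle, 200 mm long, lying flat; a bystander, to be left alone
- tape: standing-flat roll of paper tape, 90 mm across, 24 mm high; a bystander, to be left alone
- block: cork sanding block, 110 x 60 x 35 mm; a bystander, to be left alone
Not all that is in view belongs to the job. Of the things that look like the pad, take the one that is farthest from the robot's base at the start.

How it is judged:
On the way, in this order (a step that is already met when the one before it is completed fails the run):
1. the jar is seated on the polisher's two pegs (horizontal distance between jar and dock below 0.005 m and z of jar in the frame of dock below 0.004 m and angle between jar's own z axis and vertical below 0.06 rad and angle between the x axis of jar and the x axis of polisher, either way round below 0.1 rad), for 0.3 s.
2. the funnel is fully home on the seated jar's neck (all of step 1 and horizontal distance between funnel and jar below 0.007 m and z of funnel in the frame of jar between 0.091 and 0.102 m and angle between funnel's own z axis and vertical below 0.08 rad), for 0.3 s.
3. every barrel is inside the jar, with the funnel still on it (horizontal distance between each of barrel0, barrel1, barrel2, barrel3, barrel4, barrel5, barrel6, barrel7, barrel8 and jar below 0.034 m and z of barrel0 in the frame of jar between 0.008 and 0.108 m and z of barrel1 in the frame of jar between 0.008 and 0.108 m and z of barrel2 in the frame of jar between 0.008 and 0.108 m and z of barrel3 in the frame of jar between 0.008 and 0.108 m and z of barrel4 in the frame of jar between 0.008 and 0.108 m and z of barrel5 in the frame of jar between 0.008 and 0.108 m and z of barrel6 in the frame of jar between 0.008 and 0.108 m and z of barrel7 in the frame of jar between 0.008 and 0.108 m and z of barrel8 in the frame of jar between 0.008 and 0.108 m and horizontal distance between funnel and jar below 0.03 m and z of funnel in the frame of jar above 0.08 m), for 0.3 s.
4. the funnel stands on its pad again (horizontal distance between funnel and pad below 0.04 m and height (world z) of funnel below 0.012 m and angle between funnel's own z axis and vertical below 0.08 rad and horizontal distance between each of barrel0, barrel1, barrel2, barrel3, barrel4, barrel5, barrel6, barrel7, barrel8 and jar below 0.034 m and z of barrel0 in the frame of jar between 0.008 and 0.108 m and z of barrel1 in the frame of jar between 0.008 and 0.108 m and z of barrel2 in the frame of jar between 0.008 and 0.108 m and z of barrel3 in the frame of jar between 0.008 and 0.108 m and z of barrel4 in the frame of jar between 0.008 and 0.108 m and z of barrel5 in the frame of jar between 0.008 and 0.108 m and z of barrel6 in the frame of jar between 0.008 and 0.108 m and z of barrel7 in the frame of jar between 0.008 and 0.108 m and z of barrel8 in the frame of jar between 0.008 and 0.108 m), for 0.2 s.
5. the switch is on (value of joint switch above 0.75 rad), for 0.1 s.
At the end, for the whole second after the job is handed in: At rest: jar home on the pegs (5 mm sideways, 4 mm high, tilt 0.06, turn 0.1 rad); every present barrel inside it; funnel upright on its pad (within 40 mm of its centre); switch over 0.75 rad; all scoops upright (0.12 rad) on the bench or mat (all of step 1 and all of step 4 and value of joint switch above 0.75 rad and angle between each of scoop0, scoop1, scoop2's own z axis and vertical below 0.12 rad and height (world z) of each of scoop0, scoop1, scoop2 below 0.015 m and linear speed of each of scoop0, scoop1, scoop2, jar, funnel below 0.03 m/s); the robot touches nothing.
It fails at once if the glue is moved more than 50 mm (distance of glue from where it was at the start of the episode above 0.05 m).
It fails at once if the driver is moved more than 50 mm (distance of driver from where it was at the start of the episode above 0.05 m).
It fails at once if the tape is moved more than 50 mm (distance of tape from where it was at the start of the episode above 0.05 m).
It fails at once if the block is moved more than 50 mm (distance of block from where it was at the start of the episode above 0.05 m).
Of barrel0, barrel1, barrel2, barrel3, barrel4, barrel5, barrel6, barrel7, barrel8 only 3 to 7 are there at a start; the rules pass over those that are not, and their reading is None.
At some moment in a run one of scoop0, scoop1, scoop2 may be knocked a few centimetres aside while the robot is not near it.
It also fails if it takes over 210 s, if anything falls off the work surface, if the arm or the gripper's body presses on something with over 40 N, if the wrist force passes 120 N, or if a joint passes its speed limit or range.

## Working session

There is one attempt and no reset: what is moved stays moved. The work goes in short steps, Python scripts to look and compute and a tool call to move; the robot and the scene stay as the last step left them, time stands still between calls to the robot, and variables do not carry over. Pictures are saved under pics/ and viewed, at most 14 in all, crops included, and the job is handed in when it is done.

Besides the shell and the picture viewer there is one more tool, called after "Emit:" as name(argument=value, ...), one argument or row to a line, values as JSON. servo_tool: Moves the arm, as the interface text tells. Its arguments: {"type":"object","properties":{"commands":{"type":"array","items":{"type":"number"}}},"required":["commands"]}

```bash
mkdir -p pics; ls; cat > h.py <<'E'
import numpy as np, cv2
from scipy.spatial.transform import Rotation as R
from bench import robot, snapshot, close_job, spotter
np.set_printoptions(precision=4,suppress=True)
def ray(p,uv,T=None):
    T=p["extrinsics"] if T is None else T
    T=np.array(T);d=np.linalg.inv(p["camera_matrix"])@[uv[0],uv[1],1]
    return T[:3,3],T[:3,:3]@d
def pt(p,uv,z,T=None):
    o,d=ray(p,uv,T);return o+d*(z-o[2])/d[2]
def proj(p,X,T=None):
    T=np.array(p["extrinsics"] if T is None else T);c=np.linalg.inv(T)@np.r_[X,1]
    q=p["camera_matrix"]@c[:3];return q[:2]/q[2]
def toolT(o=None):
    o=o or robot.get_obs();T=np.eye(4);T[:3,3]=o["tool_pos"];e=np.array(o["ee_rot"])
    T[:3,:3]=e if e.shape==(3,3) else R.from_euler("xyz",e).as_matrix();return T
def wrist():
    T=toolT();p=snapshot("wrist");p["extrinsics"]=T@np.array(p["hand_eye"]);return p
def goal(pos,rpy):
    "shift/turn in tool axes (m, deg) from now to the wanted TCP pose"
    T=toolT();G=R.from_euler("xyz",rpy).as_matrix()
    print("shift",T[:3,:3].T@(np.array(pos)-T[:3,3]),"turn",np.degrees(R.from_matrix(T[:3,:3].T@G).as_rotvec()))
E
cat > a.py <<'E'
from h import *
o=robot.get_obs();print({k:np.round(v,3) for k,v in o.items()}, robot.tips_ahead)
for c in ["scene","side"]:
    p=snapshot(c);cv2.imwrite(f"pics/{c}0.png",p["img"]);print(c,p["extrinsics"],p["camera_matrix"])
    for n in ["polisher","switch","jar","funnel","pad","scoop0","barrel0","glue","driver","tape","block"]:
        for d in spotter.trace(n,p):
            m=d["region"];ys,xs=np.nonzero(m);print(n,round(d["conf"],2),d["box"],"cen",xs.mean().round(1),ys.mean().round(1),m.sum())
E
python3 a.py
```

```text
pics
{'time': np.float64(0.0), 'joint_positions': array([-1.207,  0.088,  1.372,  0.   ,  1.684, -0.103]), 'qvel': array([ 0.001,  0.001,  0.001,  0.001, -0.001, -0.001]), 'joint_torque': array([  0.   , -34.018, -30.243,   0.072,   0.033,  -0.   ]), 'tool_pos': array([ 0.247, -0.491,  0.215]), 'ee_rot': array([-3.139, -0.   ,  0.467]), 'wrist_force': array([ 0.235, -0.183, -0.689]), 'wrist_torque': array([ 0.048, -0.01 , -0.008]), 'finger_force': np.float64(0.0), 'width': np.float64(0.094)} 0.011
scene [[ 0.8228  0.4385 -0.3616  0.9873]
 [ 0.5683 -0.6419  0.5147 -0.8593]
 [-0.0064 -0.629  -0.7774  1.1633]
 [ 0.      0.      0.      1.    ]] [[482.7615   0.     328.9427]
 [  0.     482.7615 192.181 ]
 [  0.       0.       1.    ]]
polisher 0.97 [334.2, 144.4, 72.7, 86.8] cen 370.5 190.7 3413
switch 0.43 [367.2, 144.2, 10.2, 17.7] cen 372.9 151.9 86
jar 0.84 [314.5, 242.7, 47.7, 53.3] cen 338.0 268.7 1498
funnel 0.76 [240.6, 212.6, 49.5, 48.9] cen 265.5 236.0 1668
funnel 0.33 [391.7, 222.0, 19.0, 30.8] cen 401.7 239.1 535
pad 0.89 [187.9, 200.0, 41.1, 30.2] cen 209.1 215.3 1020
pad 0.
[... 1442 characters left out ...]
oop0 0.97 [182.4, 339.1, 48.9, 60.2] cen 205.6 367.8 1578
scoop0 0.87 [299.9, 343.0, 36.3, 55.5] cen 318.8 366.9 1304
scoop0 0.56 [249.8, 341.2, 35.3, 57.9] cen 265.1 363.2 1239
barrel0 0.6 [304.7, 370.7, 9.2, 7.2] cen 311.0 373.4 71
barrel0 0.5 [191.3, 365.9, 11.3, 11.5] cen 196.7 373.4 121
barrel0 0.5 [202.6, 356.8, 11.5, 13.0] cen 208.6 363.3 90
barrel0 0.46 [315.3, 353.5, 9.3, 13.3] cen 319.6 361.6 101
barrel0 0.42 [251.7, 359.6, 13.3, 16.1] cen 258.5 368.2 79
glue 0.93 [216.7, 172.2, 20.3, 44.4] cen 223.9 195.7 752
driver 0.95 [342.2, 221.5, 11.5, 63.5] cen 348.7 240.7 421
tape 0.65 [295.5, 120.5, 30.4, 17.9] cen 308.5 128.5 461
block 0.71 [167.4, 260.0, 52.3, 40.9] cen 193.8 280.9 1601
```

```bash
python3 - <<'E'
import cv2
a=cv2.imread("pics/scene0.png")[85:345,170:480];b=cv2.imread("pics/side0.png")[110:400,160:460]
cv2.imwrite("pics/a.png",cv2.resize(a,None,fx=2.3,fy=2.3,interpolation=2));cv2.imwrite("pics/b.png",cv2.resize(b,None,fx=2,fy=2,interpolation=2))
E
```

```text
(no output)
```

View pics/a.png

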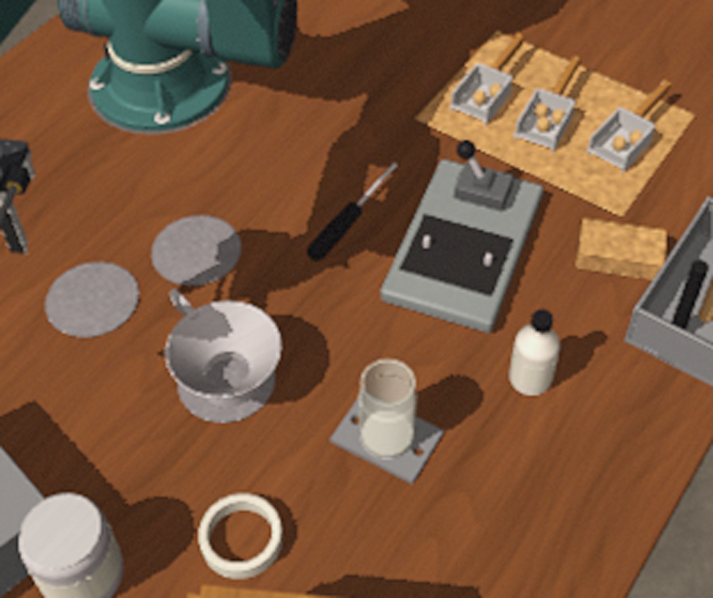

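View pics/b.png

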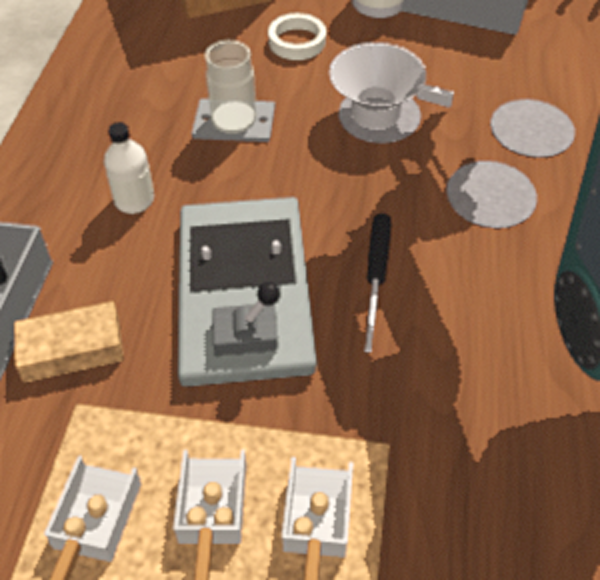

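Both pictures agree. The jar stands upright at scene (338,268), and the funnel is on its pad at (266,245) with the lug towards the base. Decoy pads are at (209,215) and (254,194); the funnel's own is the farthest. The polisher is at (370,190). The scoops on the mat hold 2, 3 and 2 barrels. Next I compute coarse positions.

```bash
python3 - <<'E'
from h import *
S=snapshot("scene");D=snapshot("side")
f=2.3
def s(u,v,z):return pt(S,(170+u/f,85+v/f),z)
def d(u,v,z):return pt(D,(160+u/2,110+v/2),z)
print("pegs",s(427,240,.045),s(488,257,.045),d(206,250,.045),d(276,245,.045))
print("base corners",s(444,160,.03),s(544,185,.03),s(490,322,.03),s(383,292,.03),d(182,208,.03),d(297,200,.03),d(313,362,.03),d(180,372,.03))
print("ball",s(466,149,.09),d(269,293,.09))
print("jar flange",[s(*a,.008) for a in [(331,437),(360,398),(443,433),(414,474)]],[d(*a,.008) for a in [(193,137),(201,99),(275,101),(272,140)]])
print("jar top",s(388,373,.124),d(229,54,.124))
print("funnel rim",s(223,355,.075),d(377,75,.075),"lug",s(180,298,.07),d(447,96,.07))
for n,(u,v) in dict(a=(92,298),b=(196,249)).items(): print("decoy",n,s(u,v,.003))
print("glue",s(533,385,0),"driver",s(320,255,.01),s(395,165,.005),"tape",s(240,535,.02),"block",d(70,340,.03))
for a in [(506,45),(573,65),(660,90)]:print("handle ends scene",s(*a,.045))
for a in [(103,460),(135,490),(180,460),(245,460),(290,465),(352,470)]:print("tray front",d(*a,.02))
E
```

```text
pegs [ 0.527  -0.0648  0.045 ] [ 0.6069 -0.0444  0.045 ] [ 0.6041 -0.0406  0.045 ] [ 0.5227 -0.0597  0.045 ]
base corners [0.4623 0.0813 0.03  ] [0.6007 0.1186 0.03  ] [ 0.6566 -0.121   0.03  ] [ 0.5207 -0.1576  0.03  ] [ 0.6539 -0.1145  0.03  ] [ 0.5114 -0.1484  0.03  ] [0.4571 0.0842 0.03  ] [0.5976 0.1159 0.03  ]
ball [0.5037 0.0652 0.09  ] [0.5109 0.0424 0.09  ]
jar flange [array([ 0.5801, -0.3543,  0.008 ]), array([ 0.5779, -0.2914,  0.008 ]), array([ 0.6858, -0.2753,  0.008 ]), array([ 0.6867, -0.3393,  0.008 ])] [array([ 0.679 , -0.2657,  0.008 ]), array([ 0.6867, -0.3466,  0.008 ]), array([ 0.5777, -0.3578,  0.008 ]), array([ 0.5675, -0.2754,  0.008 ])]
jar top [ 0.6263 -0.3047  0.124 ] [ 0.6287 -0.3138  0.124 ]
funnel rim [ 0.4362 -0.367   0.075 ] [ 0.4297 -0.3579  0.075 ] lug [ 0.3375 -0.33    0.07  ] [ 0.33   -0.3327  0.07  ]
decoy a [ 0.2032 -0.3621  0.003 ]
decoy b [ 0.2619 -0.2231  0.003 ]
glue [ 0.7391 -0.1528  0.    ] driver [ 0.4091 -0.1417  0.01  ] [0.3982 0.0544 0.005 ] tape [ 0.573  -0.5143  0.02  ] block [0.7283 0.0933 0.03  ]
handle ends scene [0.4196 0.3248 0.045 ]
handle ends scene [0.5247 0.3419 0.045 ]
handle ends scene [0.6549 0.3651 0.045 ]
tray front [0.652 0.219 0.02 ]
tray front [0.6112 0.2447 0.02  ]
tray front [0.5751 0.2086 0.02  ]
tray front [0.51   0.1998 0.02  ]
tray front [0.464  0.1989 0.02  ]
tray front [0.4014 0.1957 0.02  ]
```

Candidates for the pad: (209,215), (254,194), and the one under the funnel at (267,250). The funnel's pad is the farthest from the base. There is one clear jar on a flange, at (338,268); the white-lidded jar at scene (200,320) has no flange and is not wanted. I hover over the jar for a close check.

```bash
python3 - <<'E'
from h import *
p=wrist();print(np.array(p["hand_eye"]),p["camera_matrix"])
goal([.615,-.31,.30],[np.pi,0,.12])
E
```

```text
[[ 0.     -0.9607 -0.2775  0.0816]
 [ 1.     -0.0002  0.0009  0.0007]
 [-0.001  -0.2775  0.9607 -0.169 ]
 [ 0.      0.      0.      1.    ]] [[360.1653   0.     325.3098]
 [  0.     360.1653 197.5474]
 [  0.       0.       1.    ]]
shift [ 0.4097  0.0036 -0.0835] turn [ 0.0049  0.0003 19.8696]
```

Emit:
servo_tool(
  commands=[0.05,0,-0.06,0,0,3,0.094,0.11,0,-0.083,0,0,6,0.094,0.17,0,-0.083,0,0,9,0.094,0.23,0,-0.083,0,0,12,0.094,0.29,0.002,-0.083,0,0,15,0.094,0.35,0.003,-0.083,0,0,18,0.094,0.41,0.004,-0.083,0,0,19.9,0.094,0.41,0.004,-0.083,0,0,19.9,0.094,0.41,0.004,-0.083,0,0,19.9,0.094],
)

```text
time: 2.48
tool_pos: [0.6154, -0.3103, 0.299]
ee_rot: [-3.142, 0.001, 0.12]
wrist_force: [-0.1, 0.1, 0.4]
width: 0.0944
finger_force: 0.0
```

```bash
python3 - <<'E'
from h import *
o=robot.get_obs();print(o["time"],o["tool_pos"],o["ee_rot"],o["wrist_force"])
p=wrist();np.savez("jarp.npz",T=p["extrinsics"],img=p["img"]);cv2.imwrite("pics/w1.png",p["img"])
for d in spotter.trace("jar",p):print(d["conf"],d["box"])
E
```

```text
2.475 [ 0.6154 -0.3103  0.299 ] [-3.1416  0.0012  0.12  ] [-0.1047  0.103   0.4031]
0.67 [297.8, 97.7, 67.2, 98.4]
```

View pics/w1.png

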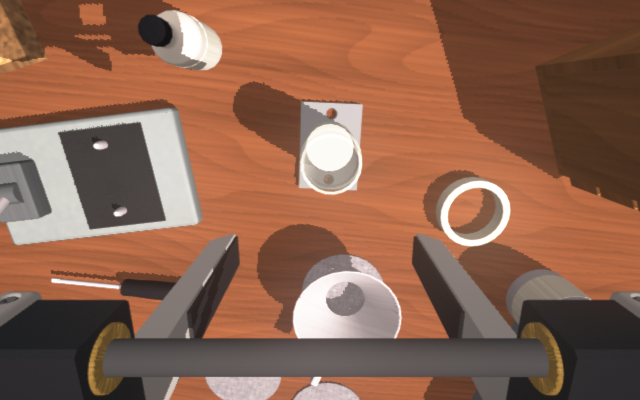

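The jar is upright, with its flange holes at (332,114) and (328,180) and its rim centre near (331,159). The pegs show at (100,146) and (120,211), and the funnel at (347,315).

```bash
python3 - <<'E'
from h import *
z=np.load("jarp.npz");p=dict(extrinsics=z["T"],camera_matrix=np.array([[360.1653,0,325.3098],[0,360.1653,197.5474],[0,0,1]]))
print("rim",pt(p,(331,159.5),.124))
c=[pt(p,a,.008) for a in [(302,101),(363,104.5),(358,190),(299,188)]];print("flange",c,np.mean(c,0))
print("hole",pt(p,(332,114),.008),pt(p,(328,180),.008))
print("pegs",pt(p,(98,146),.046),pt(p,(118,211),.046))
print("funnel rim",pt(p,(347,313),.075))
goal([.615,-.20,.36],[np.pi,0,.25])
E
python3 - <<'E'
import cv2
i=cv2.imread("pics/w1.png")
a=cv2.resize(i[80:210,270:390],None,fx=4,fy=4,interpolation=2);b=cv2.resize(i[130:230,50:180],None,fx=4,fy=4,interpolation=2)
import numpy as np
h=max(a.shape[0],b.shape[0]);o=np.zeros((h,800,3),'u1');o[:a.shape[0],:a.shape[1]]=a[:,:480]
b=b[:,:320];o[:b.shape[0],480:800]=b;cv2.imwrite("pics/c.png",o)
E
```

```text
rim [ 0.6365 -0.314   0.124 ]
flange [array([ 0.6842, -0.2738,  0.008 ]), array([ 0.6891, -0.3491,  0.008 ]), array([ 0.58  , -0.3589,  0.008 ]), array([ 0.5734, -0.2812,  0.008 ])] [ 0.6317 -0.3158  0.008 ]
hole [ 0.6731 -0.3125  0.008 ] [ 0.5888 -0.3178  0.008 ]
pegs [ 0.606  -0.0442  0.046 ] [ 0.5278 -0.0643  0.046 ]
funnel rim [ 0.4377 -0.3599  0.075 ]
shift [ 0.0137 -0.1103 -0.0598] turn [ 0.056  -0.016  -7.5734]
```

View pics/c.png

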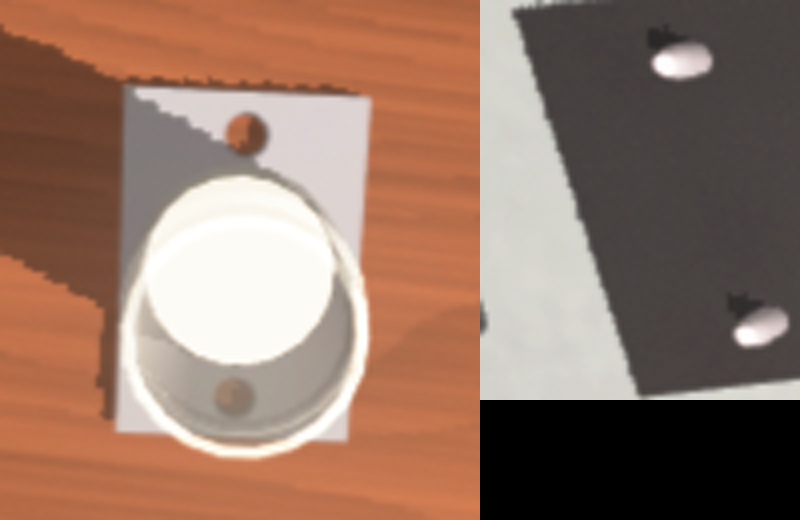

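Emit:
servo_tool(
  commands=[0,-0.05,-0.01,0,0,2,0.094,-0.02,-0.1,-0.01,0,0,0,0.094,-0.04,-0.15,0,0,0,-3,0.094,-0.04,-0.2,0.02,0,0,-6,0.094,-0.03,-0.26,0.04,0,0,-7.5,0.094,-0.03,-0.26,0.04,0,0,-7.5,0.094,-0.03,-0.26,0.04,0,0,-7.5,0.094,-0.03,-0.26,0.04,0,0,-7.5,0.094],
)

```text
time: 3.58
tool_pos: [0.5548, -0.0576, 0.2606]
ee_rot: [3.14, -0.002, 0.248]
wrist_force: [-0.4, -0.4, 0.3]
width: 0.0942
finger_force: 0.0
```

```bash
python3 - <<'E'
from h import *
o=robot.get_obs();print(o["time"],o["tool_pos"],o["ee_rot"])
p=wrist();np.savez("dock.npz",T=p["extrinsics"],img=p["img"]);cv2.imwrite("pics/w2.png",p["img"])
g=cv2.cvtColor(p["img"],6)
for n in ["polisher","scoop0","switch_tip"]:
  for d in spotter.trace(n,p):
    ys,xs=np.nonzero(d["region"]);print(n,round(d["conf"],2),d["box"],xs.mean(),ys.mean())
# pegs: bright blobs on dark pad
T=p["extrinsics"]
for X in [(.606,-.0442,.04),(.5278,-.0643,.04)]:
    u,v=proj(p,X).astype(int);w=g[v-30:v+30,u-30:u+30];q,m=cv2.threshold(w,0,255,cv2.THRESH_OTSU)
    n,l,s,c=cv2.connectedComponentsWithStats(m)
    for i in range(1,n):
        if 20<s[i,4]<900: print((u,v),s[i],c[i]+[u-30,v-30],pt(p,c[i]+[u-30,v-30],.04)) 
E
```

```text
3.575 [ 0.5548 -0.0576  0.2606] [ 3.1402 -0.0017  0.2476]
polisher 0.84 [175.2, 93.5, 232.2, 130.8] 291.30162117509377 153.5855161257013
scoop0 0.92 [0.0, 173.9, 99.0, 68.8] 53.81533613445378 208.24768907563026
scoop0 0.78 [0.0, 1.3, 87.5, 48.7] 46.69802631578948 21.957894736842107
scoop0 0.77 [1.4, 88.7, 105.7, 62.5] 55.5195786581177 119.24456148385619
scoop0 0.3 [32.9, 0.0, 29.2, 22.0] 45.87668161434978 9.349775784753364
switch_tip 0.93 [181.1, 169.0, 35.6, 49.0] 201.25946547884186 195.87861915367483
switch_tip 0.6 [204.7, 2.7, 66.7, 25.1] 235.7991967871486 11.211512717536815
switch_tip 0.16 [1.2, 173.7, 100.0, 69.7] 53.817967409948544 208.16316466552317
(np.int64(323), np.int64(122)) [  0   0  60  10 567] [322.8924  96.2381] [ 0.6315 -0.0369  0.04  ]
(np.int64(323), np.int64(122)) [26 26  8  9 56] [322.6429 121.9107] [ 0.606 -0.043  0.04 ]
(np.int64(324), np.int64(195)) [25 31  8  7 47] [322.5532 198.8511] [ 0.5234 -0.0636  0.04  ]
(np.int64(324), np.int64(195)) [  0  48  60   9 519] [323.5376 216.8382] [ 0.503  -0.0699  0.04  ]
```

View pics/w2.png

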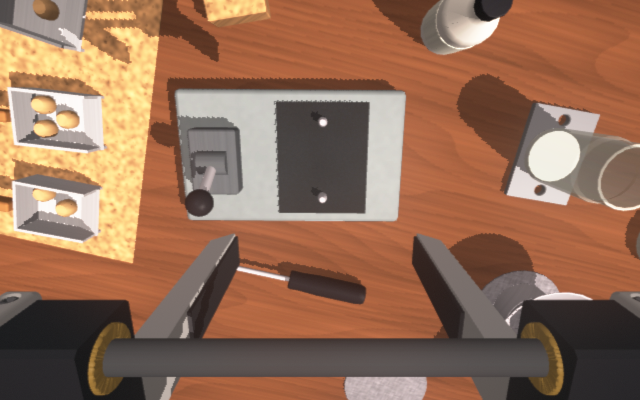

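Pegs show at (323,122) and (323,199), 85 mm apart, which fits the known 84 mm. The lever ball is at (200,203), and the scoops are on the left with 2, 3 and some barrels. Next I fix the jar's yaw from this view and go to grip.

```bash
python3 - <<'E'
from h import *
K=np.array([[360.1653,0,325.3098],[0,360.1653,197.5474],[0,0,1]])
z=np.load("dock.npz");p=dict(extrinsics=z["T"],camera_matrix=K)
a,b=pt(p,(564.5,119.5),.007),pt(p,(540,190),.007);print(a,b,(a+b)/2,np.degrees(np.arctan2(*(a-b)[1::-1])))
z=np.load("jarp.npz");p=dict(extrinsics=z["T"],camera_matrix=K)
a,b=pt(p,(331.75,113.25),.007),pt(p,(329,179.25),.007);print(a,b,(a+b)/2,np.degrees(np.arctan2(*(a-b)[1::-1])))
goal([.631,-.315,.25],[np.pi,0,.075])
E
```

```text
[ 0.6745 -0.3127  0.007 ] [ 0.5896 -0.3192  0.007 ] [ 0.632 -0.316  0.007] 4.430822558201305
[ 0.6739 -0.3121  0.007 ] [ 0.5897 -0.3191  0.007 ] [ 0.6318 -0.3156  0.007 ] 4.716511680457033
shift [0.0103 0.2689 0.0099] turn [ 0.0213 -0.027   9.9408]
```

Emit:
servo_tool(
  commands=[0.003,0.06,0,0,0,3,0.094,0.005,0.12,0,0,0,6,0.094,0.008,0.18,0,0,0,9.6,0.094,0.011,0.24,0,0,0,9.6,0.094,0.011,0.27,0,0,0,9.6,0.094,0.011,0.27,0.03,0,0,9.6,0.094,0.011,0.27,0.08,0,0,9.6,0.094,0.011,0.27,0.12,0,0,9.6,0.094,0.011,0.27,0.148,0,0,9.6,0.094,0.011,0.27,0.148,0,0,9.6,0.094],
)

```text
time: 5.03
tool_pos: [0.6303, -0.3141, 0.1074]
ee_rot: [-3.137, 0.006, 0.082]
wrist_force: [-1.2, -0.2, -0.0]
width: 0.0942
finger_force: 0.0
```

Emit:
servo_tool(
  commands=[0,0,0,0,0,0,0.094,0,0,0,0,0,0,0.05,0,0,0,0,0,0,0.05,0,0,0,0,0,0,0.05,0,0,0,0,0,0,0.05,0,0,0,0,0,0,0.05,0,0,0,0,0,0,0.05,0,0,0,0,0,0,0.05],
)

```text
time: 6.02
tool_pos: [0.6324, -0.3143, 0.112]
ee_rot: [3.142, -0.001, 0.083]
wrist_force: [-0.6, 1.3, 3.3]
width: 0.0606
finger_force: 30.0
```

Emit:
servo_tool(
  commands=[0,0,-0.03,0,0,0,0.05,0,0,-0.06,0,0,0,0.05,0,0,-0.1,0,0,0,0.05,0,0,-0.1,0,0,0,0.05,0,-0.04,-0.1,0,0,0,0.05,0,-0.08,-0.1,0,0,0,0.05,0,-0.12,-0.1,0,0,0,0.05,0,-0.12,-0.1,0,0,0,0.05],
)

```text
time: 7.02
tool_pos: [0.6214, -0.1918, 0.2085]
ee_rot: [-3.139, 0.004, 0.087]
wrist_force: [-0.4, -0.2, -2.2]
width: 0.0602
finger_force: 30.0
```

```bash
python3 - <<'E'
from h import *
goal([.565,-.0533,.19],[np.pi,0,.08+.246-.08])
p=wrist();cv2.imwrite("pics/w3.png",p["img"]);np.savez("car.npz",T=p["extrinsics"],H=p["hand_eye"])
i=cv2.resize(p["img"][0:260,220:430],None,fx=2.3,fy=2.3,interpolation=2);cv2.imwrite("pics/w3c.png",i)
E
```

```text
shift [-0.0442 -0.1428  0.0191] turn [-0.162   0.2063 -9.1316]
```

View pics/w3c.png

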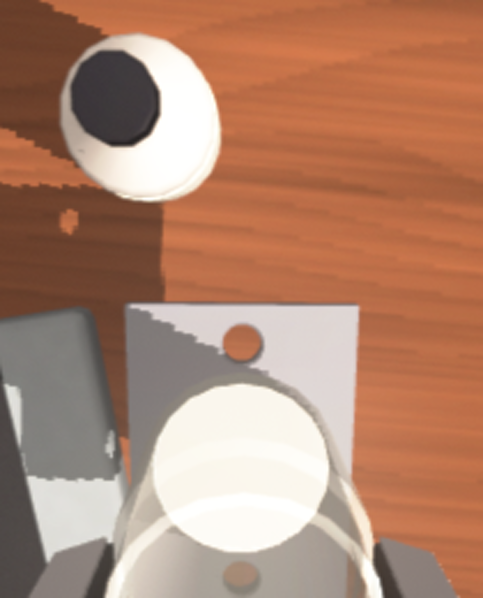

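```bash
python3 - <<'E'
from h import *
K=np.array([[360.1653,0,325.3098],[0,360.1653,197.5474],[0,0,1]])
H=np.load("car.npz")["H"];p=dict(camera_matrix=K)
a,b=[pt(p,(220+u/2.3,v/2.3),.104,H) for u,v in [(243,343),(241,575)]];print(a,b,(a+b)/2,np.degrees(np.arctan2(*(a-b)[1::-1])))
a,b=[pt(p,(220+u/2.3,v/2.3),.104,H) for u,v in [(126,304),(358,306)]];print(a,b,np.degrees(np.arctan2(*(b-a)[:2])))
E
```

```text
[0.0413 0.001  0.104 ] [-0.0419  0.0003  0.104 ] [-0.0003  0.0006  0.104 ] 0.4751312597036984
[ 0.0541 -0.0372  0.104 ] [0.0534 0.0385 0.104 ] -0.48827799762879043
```

```bash
python3 - <<'E'
from h import *
snapshot("side");print(robot.get_obs()["tool_pos"],robot.get_obs()["qvel"]);goal([.5648,-.0526,.17],[np.pi,0,.255])
E
```

```text
[ 0.6216 -0.1948  0.209 ] [-0.0244  0.0082 -0.0241  0.0002  0.0054 -0.0009]
shift [-0.0447 -0.1464  0.0392] turn [-0.0454  0.1882 -9.8367]
```

Emit:
servo_tool(
  commands=[-0.01,-0.04,0,0,0,-3,0.05,-0.025,-0.08,0,0,0,-6,0.05,-0.04,-0.12,0,0,0,-8,0.05,-0.0447,-0.1464,0.005,0,0,-9.8,0.05,-0.0447,-0.1464,0.015,0,0.1,-9.8,0.05,-0.0447,-0.1464,0.025,0,0.1,-9.8,0.05,-0.0447,-0.1464,0.035,0,0.1,-9.8,0.05,-0.0447,-0.1464,0.04,0,0.1,-9.8,0.05,-0.0447,-0.1464,0.04,0,0.1,-9.8,0.05],
)

```text
time: 8.25
tool_pos: [0.5655, -0.0532, 0.1707]
ee_rot: [-3.141, -0.0, 0.253]
wrist_force: [0.3, 0.2, -2.2]
width: 0.0605
finger_force: 30.0
```

```bash
python3 - <<'E'
from h import *
snapshot("side");print(robot.get_obs()["tool_pos"],robot.get_obs()["ee_rot"]);goal([.5648,-.0526,.144],[np.pi,0,.255])
p=wrist();d=snapshot("side")
i=cv2.resize(p["img"][60:260,220:430],None,fx=1.9,fy=1.9,interpolation=2);j=cv2.resize(d["img"][150:280,220:330],None,fx=3.5,fy=3.5,interpolation=2)
o=np.zeros((460,790,3),'u1');o[:i.shape[0],:i.shape[1]]=i;o[:j.shape[0],400:400+j.shape[1]]=j[:460];cv2.imwrite("pics/d.png",o)
E
```

```text
[ 0.5657 -0.0531  0.1713] [ 3.1414 -0.0016  0.2533]
shift [-0.0008 -0.0007  0.0273] turn [ 0.01   -0.0888 -0.0996]
```

View pics/d.png

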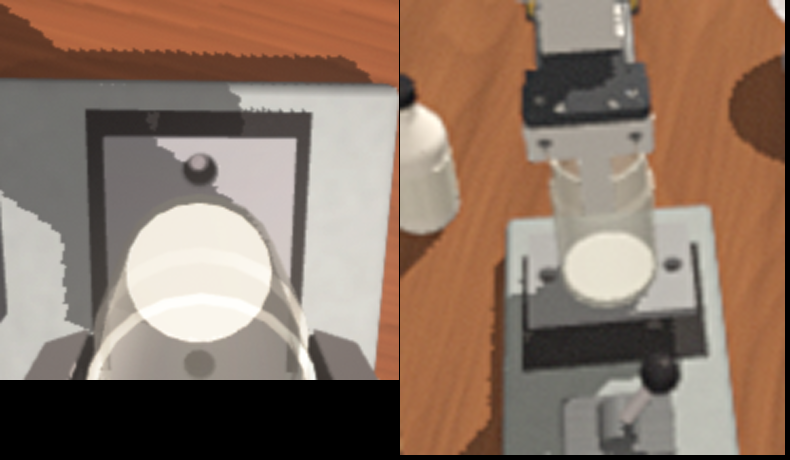

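```bash
python3 - <<'E'
from h import *
p=wrist();cv2.imwrite("pics/w4.png",p["img"]);i=p["img"][135:165,310:342]
print(pt(p,(325.8,149.5),.067),pt(p,(324.7,145.6),.046))
cv2.imwrite("pics/e.png",cv2.resize(i,None,fx=16,fy=16,interpolation=0))
goal([.5648,-.0526,.144],[np.pi,0,.255])
E
```

```text
[ 0.6061 -0.0439  0.067 ] [ 0.606  -0.0431  0.046 ]
shift [-0.0012 -0.0006  0.0281] turn [ 0.0449 -0.1617 -0.0709]
```

View pics/e.png

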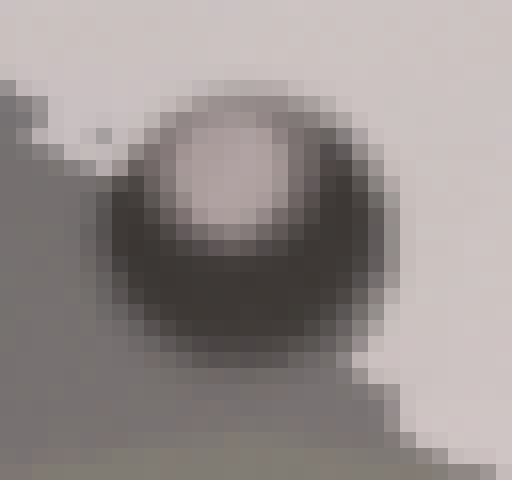

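Emit:
servo_tool(
  commands=[-0.0005,-0.0006,0.004,0,0,0,0.05,-0.0005,-0.0006,0.008,0,0,0,0.05,-0.0005,-0.0006,0.012,0,0,0,0.05,-0.0005,-0.0006,0.016,0,0,0,0.05,-0.0005,-0.0006,0.02,0,0,0,0.05,-0.0005,-0.0006,0.024,0,0,0,0.05,-0.0005,-0.0006,0.027,0,0,0,0.05,-0.0005,-0.0006,0.028,0,0,0,0.05,-0.0005,-0.0006,0.028,0,0,0,0.05,-0.0005,-0.0006,0.028,0,0,0,0.05],
)

```text
time: 9.7
tool_pos: [0.5651, -0.0522, 0.1439]
ee_rot: [3.141, -0.002, 0.254]
wrist_force: [-0.4, 0.6, -0.1]
width: 0.0602
finger_force: 30.0
```

Emit:
servo_tool(
  commands=[0,0,0.0015,0,0,0,0.05,0,0,0.0015,0,0,0,0.05,0,0,0.0015,0,0,0,0.05],
)

```text
time: 10.07
tool_pos: [0.5652, -0.0521, 0.1438]
ee_rot: [3.141, -0.003, 0.254]
wrist_force: [-2.9, 1.4, 5.3]
width: 0.0604
finger_force: 30.0
```

Emit:
servo_tool(
  commands=[0,0,0,0,0,0,0.094,0,0,0,0,0,0,0.094,0,0,0,0,0,0,0.094,0,0,0,0,0,0,0.094,0,0,-0.04,0,0,0,0.094,0,0,-0.1,0,0,0,0.094,0,0,-0.15,0,0,0,0.094,0,0,-0.15,0,0,0,0.094],
)

```text
time: 11.08
tool_pos: [0.5667, -0.0527, 0.2981]
ee_rot: [3.136, -0.012, 0.254]
wrist_force: [-0.1, -0.2, -0.6]
width: 0.0938
finger_force: 0.0
```

```bash
python3 - <<'E'
from h import *
p=wrist();print(robot.get_obs()["tool_pos"]);d=snapshot("side")
i=cv2.resize(p["img"][0:260,220:600],None,fx=1.2,fy=1.2,interpolation=2);j=cv2.resize(d["img"][150:280,220:330],None,fx=3,fy=3,interpolation=2)
o=np.zeros((460,790,3),'u1');o[:i.shape[0],:i.shape[1]]=i;o[:j.shape[0],460:460+j.shape[1]]=j;cv2.imwrite("pics/f.png",o)
cv2.imwrite("pics/w5.png",p["img"]);np.savez("w5.npz",T=p["extrinsics"])
for n in ["funnel","pad"]:
  for q in (p,d):
   for t in spotter.trace(n,q):print(n,t["conf"],t["box"])
E
```

```text
[ 0.5657 -0.0525  0.2946]
funnel 0.76 [473.5, 285.5, 98.9, 108.2]
funnel 0.78 [326.4, 134.1, 61.2, 40.8]
funnel 0.19 [249.6, 209.5, 67.7, 93.8]
pad 0.92 [343.7, 378.1, 76.9, 18.8]
pad 0.67 [473.4, 270.8, 64.8, 48.9]
pad 0.57 [431.9, 394.2, 45.9, 5.8]
pad 0.97 [330.7, 156.9, 40.6, 24.4]
pad 0.88 [384.8, 191.2, 40.1, 31.5]
pad 0.66 [262.2, 194.8, 42.1, 58.3]
pad 0.65 [406.2, 162.9, 42.6, 23.4]
pad 0.43 [341.0, 219.8, 18.9, 65.3]
```

View pics/f.png

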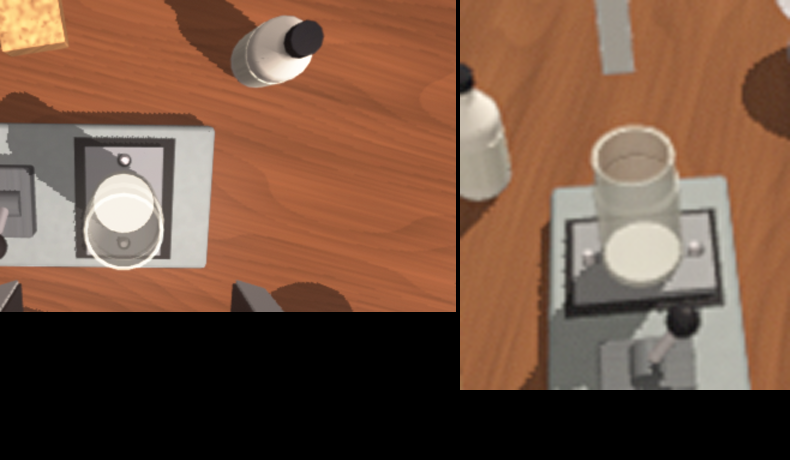

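Jar is seated: both pegs show through the flange holes, and the flange is flat. Now the funnel: hover with the tool x axis along the lug line.

```bash
python3 - <<'E'
from h import *
goal([.36,-.337,.26],[np.pi,0,-.3])
E
```

```text
shift [-0.269   0.2245  0.0297] turn [-0.0565  0.1499 31.7318]
```

Emit:
servo_tool(
  commands=[-0.04,0.035,0,0,0,5,0.05,-0.08,0.07,0,0,0,10,0.05,-0.12,0.1,0,0,0,15,0.05,-0.16,0.135,0,0,0,20,0.05,-0.2,0.17,0,0,0,25,0.05,-0.24,0.2,0,0,0,30,0.05,-0.269,0.2245,0.03,0,0.1,31.7,0.05,-0.269,0.2245,0.03,0,0.1,31.7,0.05,-0.269,0.2245,0.03,0,0.1,31.7,0.05,-0.269,0.2245,0.03,0,0.1,31.7,0.05],
)

```text
time: 12.62
tool_pos: [0.3618, -0.3365, 0.2624]
ee_rot: [-3.141, -0.005, -0.297]
wrist_force: [-0.5, -0.7, 0.9]
width: 0.0497
finger_force: 0.0
```

```bash
python3 - <<'E'
from h import *
snapshot("side");p=wrist();print(robot.get_obs()["tool_pos"],robot.get_obs()["ee_rot"]);cv2.imwrite("pics/w6.png",p["img"]);np.savez("w6.npz",T=p["extrinsics"],H=p["hand_eye"])
for n in ["funnel","pad"]:
   for t in spotter.trace(n,p):print(n,t["conf"],t["box"])
E
```

```text
[ 0.3618 -0.3366  0.2625] [-3.1412 -0.0048 -0.2974]
funnel 0.81 [261.3, 27.9, 136.5, 183.7]
funnel 0.67 [16.2, 173.2, 153.8, 56.2]
pad 0.88 [332.8, 230.0, 91.1, 86.6]
pad 0.83 [300.9, 78.4, 51.7, 48.3]
pad 0.56 [216.0, 220.2, 95.8, 84.4]
```

View pics/w6.png

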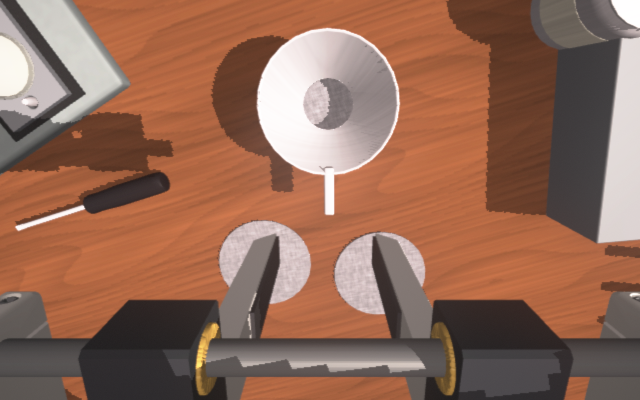

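```bash
python3 - <<'E'
from h import *
K=np.array([[360.1653,0,325.3098],[0,360.1653,197.5474],[0,0,1]])
p=dict(extrinsics=np.load("w6.npz")["T"],camera_matrix=K)
c=pt(p,(328,102),.078);e=pt(p,(330,214),.078);print("rim c",c,"lug end",e,pt(p,(329,170),.078),np.linalg.norm(c-e),np.degrees(np.arctan2(*(e-c)[1::-1])))
u=(e-c)/np.linalg.norm(e-c);g=c+u*.090;print("grip",g);goal([g[0],g[1],.057],[np.pi,0,np.arctan2(-u[1],-u[0])])
E
```

```text
rim c [ 0.433  -0.3613  0.078 ] lug end [ 0.3252 -0.3307  0.078 ] [ 0.3699 -0.3431  0.078 ] 0.11204299692432362 164.14480263355708
grip [ 0.3464 -0.3367  0.078 ]
shift [-0.0153  0.0045  0.2051] turn [-0.0314 -0.2443 -1.2074]
```

Emit:
servo_tool(
  commands=[-0.008,0.003,0.03,0,0,-1.2,0.04,-0.0153,0.0045,0.07,0,-0.2,-1.2,0.035,-0.0153,0.0045,0.11,0,-0.2,-1.2,0.035,-0.0153,0.0045,0.15,0,-0.2,-1.2,0.035,-0.0153,0.0045,0.18,0,-0.2,-1.2,0.035,-0.0153,0.0045,0.2,0,-0.2,-1.2,0.035,-0.0153,0.0045,0.205,0,-0.2,-1.2,0.035,-0.0153,0.0045,0.205,0,-0.2,-1.2,0.035],
)

```text
time: 13.82
tool_pos: [0.346, -0.337, 0.057]
ee_rot: [-3.141, -0.0, -0.278]
wrist_force: [0.3, 0.4, -0.4]
width: 0.0351
finger_force: 0.0
```

Emit:
servo_tool(
  commands=[0,0,0,0,0,0,0.035,0,0,0,0,0,0,0,0,0,0,0,0,0,0,0,0,0,0,0,0,0,0,0,0,0,0,0,0,0,0,0,0,0,0,0],
)

```text
time: 14.58
tool_pos: [0.3457, -0.337, 0.0568]
ee_rot: [-3.141, -0.0, -0.278]
wrist_force: [-0.3, 0.7, 1.3]
width: 0.01
finger_force: 30.0
```

Emit:
servo_tool(
  commands=[0,0,-0.01,0,0,0,0,0,0,-0.02,0,0,0,0,0,0,-0.04,0,0,0,0,0,0,-0.08,0,0,0,0,0,0,-0.12,0,0,0,0,0,0,-0.16,0,0,0,0,0,0,-0.2,0,0,0,0,0,0,-0.2,0,0,0,0,0,0,-0.2,0,0,0,0],
)

```text
time: 15.7
tool_pos: [0.3452, -0.3367, 0.2553]
ee_rot: [-3.139, 0.002, -0.279]
wrist_force: [-0.0, 0.1, -2.0]
width: 0.0097
finger_force: 30.0
```

```bash
python3 - <<'E'
from h import *
p=wrist();print(robot.get_obs()["tool_pos"],robot.get_obs()["ee_rot"]);cv2.imwrite("pics/w7.png",p["img"]);np.savez("w7.npz",T=p["extrinsics"],H=p["hand_eye"])
for t in spotter.trace("funnel",p):print(t["conf"],t["box"])
d=snapshot("side");cv2.imwrite("pics/s7.png",d["img"])
for n in("pad","funnel"):
  for t in spotter.trace(n,d):
    ys,xs=np.nonzero(t["region"]);print(n,t["conf"],t["box"],xs.mean(),ys.mean(),pt(d,(xs.mean(),ys.mean()),.003))
o=np.vstack([p["img"][0:240],cv2.resize(d["img"][90:250,200:460],(640,394))]);cv2.imwrite("pics/g.png",o[:600])
E
```

```text
[ 0.345  -0.3365  0.2545] [-3.1384  0.0032 -0.2785]
0.85 [156.4, 0.0, 344.7, 321.4]
pad 0.86 [328.6, 150.4, 40.4, 34.1] 349.77973568281936 166.9713656387665 [ 0.4221 -0.357   0.003 ]
pad 0.84 [402.4, 159.2, 47.2, 27.8] 425.9715447154472 174.08231707317074 [ 0.2007 -0.3578  0.003 ]
pad 0.69 [382.6, 192.9, 45.5, 29.9] 405.99911190053285 206.97424511545293 [ 0.2584 -0.2195  0.003 ]
funnel 0.56 [329.0, 69.8, 68.4, 47.8] 354.25055679287306 92.1804008908686 [ 0.4417 -0.7558  0.003 ]
```

View pics/g.png

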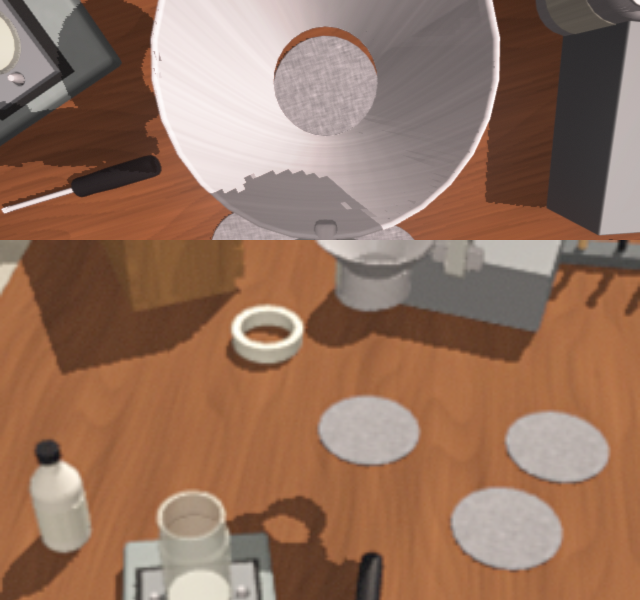

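Three felt pads show now. The funnel's own is at side px (350,167), about (0.422,-0.357). The funnel hangs level. I carry it over the jar.

Emit:
servo_tool(
  commands=[0.005,-0.04,0,0,0,0,0,0.01,-0.08,0,0,0,0,0,0.016,-0.125,0,0,0,0,0,0.022,-0.17,0,0,0,0,0,0.028,-0.215,0,0,0,0,0,0.034,-0.26,0,0,0,0,0,0.039,-0.3,0,0,0,0,0,0.042,-0.325,0,0,0,0,0,0.043,-0.333,0,0,0,0,0,0.043,-0.333,0,0,0,0,0],
)

```text
time: 17.2
tool_pos: [0.4783, -0.0289, 0.2563]
ee_rot: [-3.141, 0.001, -0.278]
wrist_force: [-0.4, 0.5, -0.9]
width: 0.0097
finger_force: 30.0
```

```bash
python3 - <<'E'
from h import *
snapshot("wrist");p=wrist();o=robot.get_obs();print(o["tool_pos"],o["ee_rot"],o["width"])
goal([.4778,-.0279,.2145],[np.pi,0,-.2785])
d=snapshot("side");s=snapshot("scene")
for q in (p,d,s):
  for t in spotter.trace("funnel",q)[:1]:print(t["conf"],t["box"])
a=cv2.resize(p["img"][0:240,100:500],(400,240));b=cv2.resize(d["img"][90:240,230:380],(400,400));c=cv2.resize(s["img"][110:260,300:450],(400,400))
m=np.hstack([b,c]);cv2.imwrite("pics/i.png",m);cv2.imwrite("pics/w8.png",p["img"]);cv2.imwrite("pics/s8.png",d["img"])
# predicted rim outline box if level & at jar axis
c0=np.array(o["tool_pos"])+.0906*np.array([np.cos(-.2785),np.sin(-.2785),0]);c0[2]+=-.0538+.075
for q in (d,s):
  P=np.array([proj(q,c0+.068*np.array([np.cos(t),np.sin(t),0])) for t in np.linspace(0,6.28,90)]);print("pred rim",P.min(0),P.max(0))
E
```

```text
[ 0.4782 -0.0296  0.2567] [-3.141   0.0006 -0.2796] 0.009852249096029431
shift [-0.0008 -0.0015  0.0422] turn [-0.0325  0.0343 -0.0642]
0.7 [153.0, 2.0, 346.0, 319.9]
0.83 [240.2, 140.5, 88.6, 58.9]
0.81 [346.9, 118.1, 51.6, 46.3]
pred rim [238.2186 137.6685] [306.5283 182.6709]
pred rim [347.3111 118.6939] [399.7533 155.6031]
```

View pics/i.png

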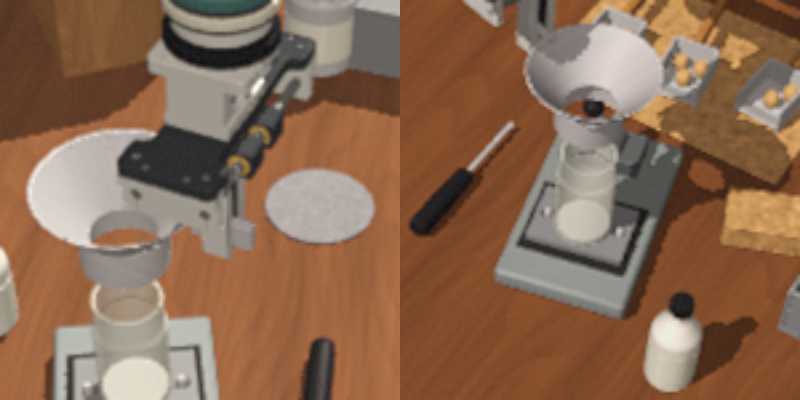

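```bash
python3 - <<'E'
from h import *
d=snapshot("side");s=snapshot("scene");o=robot.get_obs();print(o["tool_pos"])
for q in(d,s):print([proj(q,(.565,-.053,z)) for z in(.156,.203,.278)])
goal([.4778,-.0279,.2145],[np.pi,0,-.2785])
E
```

```text
[ 0.4784 -0.0292  0.257 ]
[array([276.8555, 201.128 ]), array([275.29  , 186.0262]), array([272.5304, 159.4051])]
[array([370.8287, 167.4595]), array([371.8824, 155.9132]), array([373.6909, 136.0969])]
shift [-0.0009 -0.001   0.0425] turn [-0.0649  0.0004 -0.0445]
```

Emit:
servo_tool(
  commands=[0.0005,-0.001,0.01,0,0,0,0,0.0005,-0.001,0.025,0,0,0,0,0.0005,-0.001,0.038,0,0,0,0,0.0005,-0.001,0.044,0,0,0,0,0.0005,-0.001,0.048,0,0,0,0,0.0005,-0.001,0.052,0,0,0,0,0.0005,-0.001,0.055,0,0,0,0,0.0005,-0.001,0.055,0,0,0,0],
)

```text
time: 18.65
tool_pos: [0.4792, -0.0279, 0.2018]
ee_rot: [-3.14, 0.0, -0.278]
wrist_force: [-0.1, 0.3, -1.6]
width: 0.0096
finger_force: 30.0
```

Emit:
servo_tool(
  commands=[0,0,0.004,0,0,0,0,0,0,0.008,0,0,0,0,0,0,0.012,0,0,0,0,0,0,0.016,0,0,0,0,0,0,0.019,0,0,0,0,0,0,0.02,0,0,0,0,0,0,0.02,0,0,0,0],
)

```text
time: 19.52
tool_pos: [0.4793, -0.0279, 0.1825]
ee_rot: [-3.14, -0.001, -0.278]
wrist_force: [-1.5, 0.5, 2.2]
width: 0.01
finger_force: 30.0
```

Emit:
servo_tool(
  commands=[0,0,0,0,0,0,0.035,0,0,0,0,0,0,0.035,0,0,0,0,0,0,0.035,0,0,0,0,0,0,0.035,0,0,-0.03,0,0,0,0.035,0,0,-0.08,0,0,0,0.035,0,0,-0.12,0,0,0,0.035,0,0,-0.12,0,0,0,0.035,0,0,-0.12,0,0,0,0.035],
)

```text
time: 20.65
tool_pos: [0.479, -0.028, 0.3009]
ee_rot: [-3.141, 0.002, -0.278]
wrist_force: [-1.0, 0.6, -1.2]
width: 0.0352
finger_force: 0.0
```

```bash
python3 - <<'E'
from h import *
o=robot.get_obs();print(o["tool_pos"],o["joint_positions"])
d=snapshot("side");s=snapshot("scene")
for q in (d,s):
  for t in spotter.trace("funnel",q)[:1]:print(t["conf"],t["box"])
  c0=np.array([.565,-.053,.204])
  P=np.array([proj(q,c0+.068*np.array([np.cos(t),np.sin(t),0])) for t in np.linspace(0,6.28,90)]);print("pred rim",P.min(0),P.max(0))
goal([.53,.20,.30],[np.pi,0,1.5708])
E
```

```text
[ 0.479  -0.028   0.3009] [-0.1774 -0.0699  1.3633  0.0012  1.8496  1.6721]
0.73 [245.1, 166.3, 81.5, 57.9]
pred rim [242.962  164.2909] [307.2392 209.4358]
0.93 [347.2, 137.5, 51.0, 46.3]
pred rim [346.9051 137.9979] [397.0075 174.5119]
shift [-0.0133 -0.2333  0.0003] turn [  -0.2202    0.0999 -105.955 ]
```

Emit:
servo_tool(
  commands=[-0.001,-0.024,-0.02,0,0,-10.6,0.035,-0.003,-0.048,-0.02,0,0,-21.2,0.035,-0.004,-0.07,-0.02,0,0,-31.8,0.035,-0.005,-0.093,-0.02,0,0,-42.4,0.035,-0.007,-0.117,0,0,0,-53,0.035,-0.008,-0.14,0,0,0,-63.6,0.035,-0.009,-0.163,0,0,0,-74.2,0.035,-0.011,-0.187,0,0,0,-84.8,0.035,-0.012,-0.21,0,0,0,-95.4,0.035,-0.013,-0.233,0,0,0,-106,0.035],
)

```text
time: 22.1
tool_pos: [0.5306, 0.2003, 0.3009]
ee_rot: [-3.14, -0.001, 1.578]
wrist_force: [-0.9, 0.4, -0.2]
width: 0.035
finger_force: 0.0
```

Emit:
servo_tool(
  commands=[0,0,0,0,0,0,0.035,0,0,0,0,0,0,0.035,0,0,0,0,0,0,0.035],
)

```text
time: 22.48
tool_pos: [0.5307, 0.1987, 0.3021]
ee_rot: [3.142, -0.001, 1.569]
wrist_force: [1.1, -0.2, 0.1]
width: 0.0352
finger_force: 0.0
```

```bash
python3 - <<'E'
from h import *
p=wrist();print(robot.get_obs()["tool_pos"],robot.get_obs()["ee_rot"]);cv2.imwrite("pics/w9.png",p["img"]);np.savez("w9.npz",T=p["extrinsics"],H=p["hand_eye"])
for n in ["scoop0","barrel0"]:
   for t in spotter.trace(n,p):
    ys,xs=np.nonzero(t["region"]);print(n,t["conf"],t["box"],xs.mean(),ys.mean())
E
```

```text
[0.5307 0.1988 0.3023] [ 3.1413 -0.001   1.5694]
scoop0 0.81 [299.1, 14.3, 59.1, 150.6] 326.5559989358872 110.08140462889067
scoop0 0.71 [211.6, 14.6, 62.0, 151.5] 239.18474088291745 112.0556621880998
scoop0 0.68 [390.9, 0.0, 62.7, 141.4] 423.0868439632855 88.85314191574489
barrel0 0.76 [409.9, 97.9, 18.4, 18.9] 418.5739130434783 107.29130434782608
barrel0 0.66 [321.8, 125.9, 13.6, 13.9] 329.73118279569894 131.08602150537635
barrel0 0.65 [234.9, 124.4, 17.5, 19.0] 244.51372549019607 133.72549019607843
barrel0 0.58 [422.4, 78.8, 20.7, 17.4] 431.992277992278 87.14671814671814
barrel0 0.52 [243.9, 101.2, 17.5, 18.8] 253.4840182648402 112.01369863013699
barrel0 0.46 [327.5, 100.3, 21.2, 14.8] 337.9234234234234 108.82882882882883
barrel0 0.45 [311.4, 104.1, 13.8, 15.5] 316.4871794871795 111.84615384615384
```

View pics/w9.png

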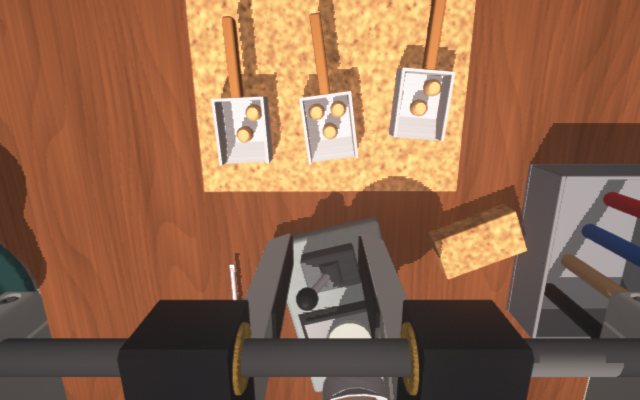

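The three scoops show with handles up: A handle (229,18)-(236,98), B (315,15)-(323,94), C (439,0)-(431,70), holding 2, 3 and 2 barrels. Now I compute grasps, and a test of the pour pose with the hand empty.

```bash
cat >> h.py <<'E'
def G(pos,yaw,tilt=0):
    T=np.eye(4);T[:3,3]=pos;T[:3,:3]=(R.from_euler("z",yaw)*R.from_euler("x",np.pi)*R.from_euler("y",np.radians(tilt))).as_matrix();return T
def rows(start,poses):
    for g in poses:
        D=np.linalg.inv(start)@g;print(np.round(D[:3,3],4).tolist(),np.round(R.from_matrix(D[:3,:3]).as_rotvec(degrees=True),1).tolist())
def tcp(lip,yaw,tilt,a=0,gx=-.065,gz=.030):
    "TCP for the scoop's lip at a point; tilt = nose-down of scoop, a = lean at grasp"
    g=G((0,0,0),yaw,tilt);o=g[:3,:3]@np.array([-(.043-gx),0,-(.013-gz)]);return G(np.array(lip)-o,yaw,tilt)
E
python3 - <<'E'
from h import *
K=np.array([[360.1653,0,325.3098],[0,360.1653,197.5474],[0,0,1]])
p=dict(extrinsics=np.load("w9.npz")["T"],camera_matrix=K)
for n,e,b in[("A",(229.5,18),(236.5,98)),("B",(315.5,15),(323.5,94)),("C",(439,2),(431.5,69))]:
    E,B=pt(p,e,.047),pt(p,b,.047);az=np.arctan2(*(E-B)[1::-1]);u=(E-B)/np.linalg.norm(E-B)
    print(n,"back",B,"len",np.linalg.norm(E-B),"tool yaw",az,"grip",B+.030*u)
q=tcp((.585,-.053,.198),0,70);print(q[:3,3])
rows(toolT(),[G([.56,.05,.36],.7),G([.606,-.053,.33],0,40),q])
E
```

```text
A back [0.4312 0.2744 0.047 ] len 0.08261491445631876 tool yaw 1.5913347475914108 grip [0.4306 0.3044 0.047 ]
B back [0.5299 0.2786 0.047 ] len 0.08161580362544497 tool yaw 1.6727741194206789 grip [0.5269 0.3084 0.047 ]
C back [0.6501 0.3051 0.047 ] len 0.06706173885257306 tool yaw 1.5325709224285828 grip [0.6512 0.3351 0.047 ]
[ 0.606  -0.053   0.3053]
[-0.1488, 0.0294, -0.0578] [-0.0, -0.1, 49.8]
[-0.2518, 0.0755, -0.0279] [-31.3, 31.2, 85.9]
[-0.2519, 0.0754, -0.0032] [-54.3, 54.3, 77.5]
```

Emit:
servo_tool(
  commands=[-0.07,0.015,-0.05,0,0,20,0.035,-0.149,0.029,-0.058,0,0,50,0.035,-0.149,0.029,-0.058,0,0,50,0.035,-0.149,0.029,-0.058,0,0,50,0.035,-0.149,0.029,-0.058,0,0,50,0.035,-0.252,0.075,-0.028,-31.3,31.2,85.9,0.035,-0.252,0.075,-0.028,-31.3,31.2,85.9,0.035,-0.252,0.075,-0.028,-31.3,31.2,85.9,0.035,-0.252,0.075,-0.028,-31.3,31.2,85.9,0.035,-0.252,0.075,-0.028,-31.3,31.2,85.9,0.035],
)

```text
time: 23.88
tool_pos: [0.6056, -0.0536, 0.3307]
ee_rot: [3.131, -0.677, 0.028]
wrist_force: [-0.3, -0.5, -0.9]
width: 0.0348
finger_force: 0.0
```

```bash
python3 - <<'E'
from h import *
o=robot.get_obs();print(o["tool_pos"],o["joint_positions"]);
rows(toolT(),[tcp((.585,-.053,.198),0,70),G([.606,-.053,.33],0,40)])
E
```

```text
[ 0.6056 -0.0536  0.3307] [-0.285  -0.2634  1.617   0.2029  1.1408  1.2386]
[-0.0156, -0.0008, 0.02] [-0.8, 31.2, 1.1]
[-0.0001, -0.0006, 0.0008] [-0.4, 1.2, 1.2]
```

Emit:
servo_tool(
  commands=[-0.005,0,0.007,-0.3,10,1,0.035,-0.01,0,0.014,-0.6,20,1.1,0.035,-0.0156,0,0.02,-0.8,31.2,1.1,0.035,-0.0156,0,0.02,-0.8,31.2,1.1,0.035,-0.0156,0,0.02,-0.8,31.2,1.1,0.035],
)

```text
time: 24.5
tool_pos: [0.6051, -0.0527, 0.3021]
ee_rot: [3.14, -1.213, 0.006]
wrist_force: [0.1, -1.0, 0.0]
width: 0.0347
finger_force: 0.0
```

```bash
python3 - <<'E'
from h import *
o=robot.get_obs();print(o["tool_pos"],o["joint_positions"]);
print(toolT()[:3,:3])
rows(toolT(),[G([.606,-.03,.34],0.3,30),G([.53,.15,.30],1.0),G([.4306,.3044,.20],1.59)])
E
```

```text
[ 0.6051 -0.0527  0.3021] [-0.3817 -0.4777  2.1081  0.8699  0.4802  0.6185]
[[ 0.3501  0.0049  0.9367]
 [ 0.0022 -1.      0.0045]
 [ 0.9367  0.0005 -0.3501]]
[0.0358, -0.0226, -0.0123] [13.2, -39.2, -11.1]
[-0.0279, -0.203, -0.0687] [34.4, -63.4, -49.6]
[-0.156, -0.358, -0.1261] [54.5, -53.6, -78.4]
```

Emit:
servo_tool(
  commands=[0.018,-0.011,-0.006,6,-19,-5,0.04,0.036,-0.023,-0.012,13.2,-39.2,-11.1,0.04,0.036,-0.023,-0.012,13.2,-39.2,-11.1,0.04,0.036,-0.023,-0.012,13.2,-39.2,-11.1,0.04,0.036,-0.023,-0.012,13.2,-39.2,-11.1,0.04,-0.028,-0.203,-0.069,34.4,-63.4,-49.6,0.04,-0.028,-0.203,-0.069,34.4,-63.4,-49.6,0.04,-0.028,-0.203,-0.069,34.4,-63.4,-49.6,0.04,-0.028,-0.203,-0.069,34.4,-63.4,-49.6,0.04,-0.028,-0.203,-0.069,34.4,-63.4,-49.6,0.04],
)

```text
time: 25.75
tool_pos: [0.5296, 0.1513, 0.3016]
ee_rot: [3.137, 0.002, 1.005]
wrist_force: [-0.1, 0.0, -0.1]
width: 0.0401
finger_force: 0.0
```

```bash
python3 - <<'E'
from h import *
o=robot.get_obs();print(o["tool_pos"],o["ee_rot"])
rows(toolT(),[G([.4306,.3044,.20],1.59),G([.4306,.3044,.033],1.59)])
E
```

```text
[0.5296 0.1513 0.3016] [3.1374 0.0018 1.0048]
[0.0763, -0.1661, 0.1008] [0.2, 0.2, -33.5]
[0.0766, -0.1668, 0.2678] [0.2, 0.2, -33.5]
```

Emit:
servo_tool(
  commands=[0.02,-0.04,0,0,0,-8,0.04,0.04,-0.08,0,0,0,-16,0.04,0.06,-0.13,0.03,0,0,-25,0.04,0.076,-0.166,0.07,0.2,0.2,-33.5,0.04,0.076,-0.166,0.1,0.2,0.2,-33.5,0.04,0.076,-0.166,0.1,0.2,0.2,-33.5,0.04],
)

```text
time: 26.5
tool_pos: [0.43, 0.3024, 0.1983]
ee_rot: [-3.139, 0.001, 1.585]
wrist_force: [0.0, -0.2, 0.1]
width: 0.0397
finger_force: 0.0
```

```bash
cat > chk.py <<'E'
from h import *
import sys
def check(gx=None):
    o=robot.get_obs();print(round(float(o["time"]),2),o["tool_pos"],o["ee_rot"],round(float(o["width"]),4))
    p=wrist();cv2.imwrite("pics/chk.png",p["img"])
    # handle centreline in the wrist picture, wood-coloured and inside a scoop region, at z=.047
    for t in spotter.trace("scoop0",p):
        if t["conf"]<.3: continue
        m=t["region"].astype(np.uint8);h=cv2.cvtColor(p["img"],cv2.COLOR_BGR2HSV)
        w=m*(h[...,1]>110).astype(np.uint8);w=cv2.morphologyEx(w,cv2.MORPH_OPEN,np.ones((3,3)))
        n,l,s,c=cv2.connectedComponentsWithStats(w)
        if n<2: print("scoop",t["box"]);continue
        i=1+np.argmax(s[1:,4]*(s[1:,3]/s[1:,2]));ys,xs=np.nonzero(l==i);P=np.array([pt(p,(x,y),.047)[:2] for x,y in zip(xs,ys)])
        mu=P.mean(0);u=np.linalg.svd(P-mu)[2][0];u*=np.sign(u[1]);a=(P-mu)@u
        print("scoop",round(t["conf"],2),t["box"],"handle mean",mu,"yaw",np.arctan2(u[1],u[0]),"ends",mu+u*np.percentile(a,1),mu+u*np.percentile(a,99))
    d=snapshot("side");print([ [int(x) for x in t["box"]] for t in spotter.trace("scoop0",d)])
if __name__=="__main__": check()
E
python3 chk.py
```

```text
26.5 [0.43   0.3024 0.1983] [-3.1385  0.0006  1.5846] 0.0397
scoop 0.92 [291.7, 119.2, 65.0, 166.7] handle mean [0.4276 0.3203] yaw 1.6091173455487218 ends [0.4292 0.2778] [0.4261 0.3596]
scoop 0.68 [491.0, 91.5, 104.6, 168.2] handle mean [0.6467 0.3498] yaw 1.494913121584141 ends [0.6435 0.3079] [0.6496 0.3884]
scoop 0.62 [393.9, 119.8, 70.5, 157.4] handle mean [0.523  0.3233] yaw 1.7140373818425323 ends [0.5292 0.2808] [0.5174 0.3624]
[[301, 346, 33, 53], [247, 342, 34, 55], [183, 338, 50, 61]]
```

Emit:
servo_tool(
  commands=[0.0035,-0.002,0.04,0,0,-1.1,0.04,0.0035,-0.002,0.09,0,0,-1.1,0.04,0.0035,-0.002,0.13,0,0,-1.1,0.04,0.0035,-0.002,0.155,0,0,-1.1,0.04,0.0035,-0.002,0.165,0,0,-1.1,0.04,0.0035,-0.002,0.165,0,0,-1.1,0.04,0.0035,-0.002,0.165,0,0,-1.1,0.04],
)

```text
time: 27.58
tool_pos: [0.4318, 0.3077, 0.0381]
ee_rot: [3.138, -0.004, 1.604]
wrist_force: [-0.4, 0.4, 0.9]
width: 0.0401
finger_force: 0.0
```

Emit:
servo_tool(
  commands=[0,0,0,0,0,0,0.0,0,0,0,0,0,0,0.0,0,0,0,0,0,0,0.0,0,0,0,0,0,0,0.0,0,0,0,0,0,0,0.0,0,0,-0.01,0,-2,0,0,0,0,-0.03,0,-4,0,0,0,0,-0.06,0,-6,0,0,0,0,-0.09,0,-8,0,0,0,0,-0.12,0,-8,0,0],
)

```text
time: 28.82
tool_pos: [0.4299, 0.3073, 0.156]
ee_rot: [-3.141, 0.138, 1.605]
wrist_force: [0.7, 1.4, -2.1]
width: 0.0115
finger_force: 29.9
```

```bash
python3 - <<'E'
from h import *
snapshot("side");T=toolT();o=robot.get_obs();print(o["tool_pos"],o["ee_rot"],o["width"])
f=lambda l,y,t:tcp(l,y,t)
print("carry");S=toolT()
y0=1.6
P=[G([.45,.27,.26],1.6,-8),G([.50,.20,.33],1.3,-8),G([.55,.13,.36],1.0,-8),G([.60,.07,.36],.7,-8),G([.65,.0,.34],.35,-8),tcp((.59,-.053,.24),0,-8)]
rows(S,P)
S=P[-1];print("tilt")
rows(S,[tcp((.59,-.053,.235),0,10),tcp((.59,-.053,.23),0,20),tcp((.59,-.053,.225),0,30)])
print("tilt2");rows(tcp((.59,-.053,.225),0,30),[tcp((.588,-.053,.215),0,40),tcp((.586,-.053,.205),0,50),tcp((.585,-.053,.198),0,60),tcp((.585,-.053,.198),0,70)])
E
```

```text
[0.4319 0.3083 0.161 ] [3.1346 0.1342 1.6038] 0.01169591490216182
carry
[-0.0518, 0.0175, -0.0928] [0.4, -0.3, 0.2]
[-0.1321, 0.0655, -0.1522] [2.8, -0.4, 17.2]
[-0.2071, 0.1133, -0.1721] [5.1, -0.4, 34.3]
[-0.2681, 0.1613, -0.1635] [7.4, -0.5, 51.3]
[-0.3364, 0.2087, -0.1337] [10.2, -0.5, 71.2]
[-0.3774, 0.2556, -0.0288] [12.9, -0.6, 91.0]
tilt
[-0.0098, 0.0, -0.0276] [-0.0, 18.0, 0.0]
[-0.0192, 0.0, -0.0388] [-0.0, 28.0, 0.0]
[-0.0313, 0.0, -0.048] [-0.0, 38.0, -0.0]
tilt2
[-0.0113, 0.0, -0.0108] [-0.0, 10.0, 0.0]
[-0.0258, -0.0, -0.0206] [-0.0, 20.0, 0.0]
[-0.0408, -0.0, -0.0308] [-0.0, 30.0, 0.0]
[-0.054, -0.0, -0.0446] [-0.0, 40.0, 0.0]
```

Emit:
servo_tool(
  commands=[-0.025,0.009,-0.045,0.2,0,0,0,-0.052,0.018,-0.093,0.4,0,0.2,0,-0.09,0.04,-0.125,1.5,0,8.5,0,-0.132,0.065,-0.152,2.8,-0.4,17.2,0,-0.17,0.09,-0.162,4,-0.4,25.7,0,-0.207,0.113,-0.172,5.1,-0.4,34.3,0,-0.237,0.137,-0.168,6.2,-0.4,42.8,0,-0.268,0.161,-0.163,7.4,-0.5,51.3,0,-0.302,0.185,-0.149,8.8,-0.5,61,0,-0.336,0.209,-0.134,10.2,-0.5,71,0],
)

```text
time: 30.12
tool_pos: [0.6506, -0.0016, 0.3333]
ee_rot: [-3.142, 0.148, 0.347]
wrist_force: [1.5, 1.1, -1.8]
width: 0.0117
finger_force: 30.0
```

```bash
python3 - <<'E'
from h import *
snapshot("wrist");o=robot.get_obs();print(o["tool_pos"],o["ee_rot"],o["width"],o["joint_positions"])
rows(toolT(),[tcp((.59,-.053,.24),0,-8),tcp((.59,-.053,.24),0,0)])
p=wrist();print([ (t["conf"],t["box"]) for t in spotter.trace("barrel0",p)])
E
```

```text
[ 0.6528 -0.0077  0.3289] [3.1392 0.1522 0.3346] 0.011903136090988472 [-0.0665  0.4648  0.6884 -0.0724  2.1265  1.1355]
[0.0419, 0.0579, 0.0818] [2.9, 0.7, 19.0]
[0.0384, 0.0575, 0.067] [1.6, 8.6, 19.1]
[(0.66, [81.9, 22.3, 20.3, 20.1]), (0.64, [310.8, 327.6, 24.7, 11.4]), (0.53, [93.4, 126.9, 22.7, 9.5]), (0.53, [114.1, 135.0, 18.2, 18.3]), (0.49, [100.6, 139.1, 13.9, 17.3])]
```

Emit:
servo_tool(
  commands=[0.01,0.015,0.02,0.8,0.2,5,0,0.021,0.029,0.04,1.5,0.4,9.5,0,0.032,0.044,0.06,2.2,0.5,14,0,0.042,0.058,0.082,2.9,0.7,19,0,0.038,0.0575,0.067,1.6,8.6,19.1,0,0.038,0.0575,0.067,1.6,8.6,19.1,0,0.038,0.0575,0.067,1.6,8.6,19.1,0],
)

```text
time: 31.15
tool_pos: [0.6957, -0.044, 0.2665]
ee_rot: [-3.139, -0.008, 0.02]
wrist_force: [0.4, -0.4, -2.1]
width: 0.0118
finger_force: 30.0
```

```bash
cat > tilt.py <<'E'
from h import *
snapshot("side");o=robot.get_obs();print(o["tool_pos"],o["ee_rot"],o["width"])
rows(toolT(),[tcp((.59,-.053,.235),0,10),tcp((.59,-.053,.23),0,20),tcp((.59,-.053,.225),0,30),tcp((.588,-.053,.215),0,40),tcp((.586,-.053,.205),0,50),tcp((.585,-.053,.198),0,60),tcp((.585,-.053,.198),0,70)])
E
python3 tilt.py
```

```text
[ 0.696  -0.0441  0.2663] [-3.1386 -0.008   0.0194] 0.011522774410381787
[-0.0028, 0.0088, -0.0043] [-0.3, 9.5, 1.1]
[-0.0104, 0.0087, -0.0168] [-0.4, 19.5, 1.1]
[-0.021, 0.0084, -0.0277] [-0.5, 29.5, 1.0]
[-0.0361, 0.0081, -0.0315] [-0.6, 39.5, 1.0]
[-0.0535, 0.0078, -0.0328] [-0.6, 49.5, 1.0]
[-0.0716, 0.0074, -0.0344] [-0.7, 59.5, 0.9]
[-0.0899, 0.007, -0.0398] [-0.8, 69.5, 0.9]
```

Emit:
servo_tool(
  commands=[0,0.005,0,0,2,0.5,0,-0.001,0.0088,-0.002,-0.3,5,1.1,0,-0.003,0.0088,-0.004,-0.3,9.5,1.1,0,-0.007,0.0088,-0.01,-0.4,14.5,1.1,0,-0.01,0.0087,-0.017,-0.4,19.5,1.1,0,-0.021,0.0084,-0.028,-0.5,29.5,1,0,-0.028,0.0082,-0.03,-0.5,34.5,1,0,-0.036,0.008,-0.0315,-0.6,39.5,1,0,-0.036,0.008,-0.0315,-0.6,39.5,1,0,-0.036,0.008,-0.0315,-0.6,39.5,1,0],
)

```text
time: 32.45
tool_pos: [0.6604, -0.0536, 0.2967]
ee_rot: [3.141, -0.695, -0.0]
wrist_force: [0.5, 0.3, -1.4]
width: 0.0122
finger_force: 30.0
```

```bash
python3 - <<'E'
from h import *
snapshot("side");o=robot.get_obs();print(o["tool_pos"],o["ee_rot"],o["width"],o["joint_positions"],o["wrist_force"])
rows(toolT(),[tcp((.586,-.053,.205),0,50),tcp((.585,-.053,.198),0,60),tcp((.585,-.053,.198),0,70),tcp((.585,-.053,.198),0,75)])
p=wrist();cv2.imwrite("pics/t40.png",p["img"]);s=snapshot("scene");cv2.imwrite("pics/sc40.png",s["img"])
for q in (p,s): print([ (round(t["conf"],2),[int(x) for x in t["box"]]) for t in spotter.trace("barrel0",q)])
E
```

```text
[ 0.6607 -0.0536  0.2967] [ 3.1406 -0.695  -0.0003] 0.011712311398840939 [-0.2465 -0.1465  1.5955  0.183   1.0199  1.2836] [-0.0989 -0.2836 -1.9522]
[-0.0128, -0.0006, -0.0132] [0.1, 10.2, -0.0]
[-0.0259, -0.0006, -0.0259] [0.1, 20.2, -0.0]
[-0.0366, -0.0005, -0.0417] [0.1, 30.2, 0.0]
[-0.0429, -0.0005, -0.0488] [0.1, 35.2, 0.0]
[(0.73, [44, 310, 16, 14]), (0.7, [50, 320, 24, 16])]
[]
```

Emit:
servo_tool(
  commands=[-0.006,0,-0.006,0,5,0,0,-0.0128,0,-0.013,0,10,0,0,-0.019,0,-0.019,0,15,0,0,-0.026,0,-0.026,0,20,0,0,-0.031,0,-0.034,0,25,0,0,-0.0366,0,-0.0417,0,30,0,0,-0.0366,0,-0.0417,0,30,0,0,-0.0366,0,-0.0417,0,30,0,0,-0.043,0,-0.049,0,35,0,0,-0.043,0,-0.049,0,35,0,0],
)

```text
time: 33.95
tool_pos: [0.595, -0.0533, 0.3036]
ee_rot: [-3.135, -1.301, -0.008]
wrist_force: [0.7, 0.1, -1.6]
width: 0.0118
finger_force: 30.0
```

Emit:
servo_tool(
  commands=[0,0,0,0,0,0,0,0,0,0,0,0,0,0,0,0,0,0,0,0,0,0,0,0,0,0,0,0],
)

```text
time: 34.45
tool_pos: [0.5952, -0.0534, 0.3052]
ee_rot: [3.141, -1.304, -0.0]
wrist_force: [-0.1, -0.8, -1.0]
width: 0.0116
finger_force: 30.0
```

```bash
python3 - <<'E'
from h import *
o=robot.get_obs();print(o["tool_pos"],o["ee_rot"],o["width"],o["joint_positions"],o["wrist_force"])
p=wrist();cv2.imwrite("pics/t75.png",p["img"]);s=snapshot("scene");cv2.imwrite("pics/sc75.png",s["img"]);d=snapshot("side");cv2.imwrite("pics/sd75.png",d["img"])
for q in (p,s,d): print([ (round(t["conf"],2),[int(x) for x in t["box"]]) for t in spotter.trace("barrel0",q)])
rows(toolT(),[tcp((.585,-.053,.215),0,50),tcp((.59,-.053,.24),0,20),tcp((.60,-.053,.26),0,0)])
E
```

```text
[ 0.5952 -0.0534  0.3052] [ 3.1407 -1.3044 -0.0005] 0.01157471057865617 [-0.4045 -0.5141  2.1826  1.1365  0.4303  0.3598] [-0.1393 -0.7976 -0.9614]
[]
[]
[(0.65, [193, 368, 8, 9]), (0.47, [241, 124, 35, 74]), (0.22, [284, 251, 16, 23])]
[0.016, -0.0006, 0.0437] [0.1, -24.7, -0.0]
[0.0124, -0.0006, 0.0906] [0.1, -54.7, -0.1]
[0.003, -0.0007, 0.1163] [0.1, -74.7, -0.1]
```

```bash
cat > cnt.py <<'E'
from h import *
import sys
def feats():
    w=cv2.imread("pics/w9.png");hs=cv2.cvtColor(w,cv2.COLOR_BGR2HSV);return hs[104:111,414:423].reshape(-1,3)
f=feats();print("barrel hsv",np.median(f,0))
def mask(im):
    h=cv2.cvtColor(im,cv2.COLOR_BGR2HSV).astype(int);return (abs(h[...,0]-np.median(f[:,0]))<=4)&(h[...,1]>60)&(h[...,1]<175)&(h[...,2]>120)
def show(im,q,tag):
    m=mask(im)
    P=np.array([proj(q,(.565+.033*np.cos(t),-.053+.033*np.sin(t),z)) for t in np.linspace(0,6.28,30) for z in(.044,.125)])
    a=np.zeros(m.shape,np.uint8);cv2.fillConvexPoly(a,cv2.convexHull(P.astype(np.int32)),1)
    n,l,s,c=cv2.connectedComponentsWithStats((m&(a>0)).astype(np.uint8));print(tag,"jar px",(m&(a>0)).sum(),[(s[i].tolist()) for i in range(1,n) if s[i,4]>8])
if __name__=="__main__":
    d=snapshot("side");s=snapshot("scene")
    show(cv2.imread("pics/s8.png"),d,"side before");show(d["img"],d,"side now");show(cv2.imread("pics/scene0.png"),s,"-");show(s["img"],s,"scene now")
E
python3 cnt.py; python3 - <<'E'
import cv2,numpy as np
a=cv2.imread("pics/sd75.png");b=cv2.imread("pics/sc75.png")
m=np.hstack([cv2.resize(a[120:280,200:360],(400,400),interpolation=2),cv2.resize(b[100:260,290:450],(400,400),interpolation=2)]);cv2.imwrite("pics/j.png",m)
E
```

```text
barrel hsv [ 22. 103. 254.]
side before jar px 0 []
side now jar px 20 [[285, 227, 7, 6, 15]]
- jar px 0 []
scene now jar px 8 []
```

```bash
python3 - <<'E'
import cv2,numpy as np
for f,(y0,y1,x0,x1) in {"sd75":(196,246,254,304),"sc75":(165,200,352,388)}.items():
    im=cv2.imread(f"pics/{f}.png");h=cv2.cvtColor(im,cv2.COLOR_BGR2HSV).astype(int)
    print(f)
    for y in range(y0,y1): print(y,"".join(("#" if (s>70) else "+" if s>45 else "." if v>90 else " ") for H,s,v in h[y,x0:x1]))
E
```

```text
sd75
196 ..................................................
197 ..................................................
198 ..................................................
199 .......................+++++......................
200 ...................++++++++++++++.............+...
201 .................++++++++++++++++++..........+##..
202 ...............++#++#++++++++++++#+.........+###..
203 ..............+#++++++++++++++++###.......++#####+
204 ............++##+++++++++++++++++#+......+########
205 #+...........+##++++++++++++++++++......+#########
206 ###+..........+#+#++++++++++++++++......+#########
207 #####+.........+#++++++++++++++++.......+#########
208 ########..........+++++++++++...........+#########
209 #########...........+++++................++++.....
210 #########.........................................
211 #########.........................................
212 #++++.............................................
213 ..................................................
214 ..................................................
215 ..............................................
[... 2394 characters left out ...]
   
183  ............................       
184  ...........................        
185 ............................        
186 ........++..................        
187 ........+++++...............        
188 ........++++++..............        
189 .......+++++++......++++....        
190 ........+++++......++++++...        
191 ..........++.......++++++...        
192 ...................++++++...        
193 ...................+++++....       .
194 ....................++++...     ....
195 ...........................  .......
196 ...........................  ...... 
197 ........................... ....... 
198 ...................................+
199 .................................. +
```

Two barrels are in the jar, seen in both views. I untilt and return scoop A to its place.

Emit:
servo_tool(
  commands=[0.008,0,0.022,0,-10,0,0,0.016,0,0.044,0,-20,0,0,0.016,0,0.06,0,-30,0,0,0.015,0,0.075,0,-40,0,0,0.0124,0,0.09,0,-50,0,0,0.009,0,0.1,0,-60,0,0,0.003,0,0.116,0,-70,0,0,0.003,0,0.116,0,-74.7,0,0,0.003,0,0.116,0,-74.7,0,0,0.003,0,0.116,0,-74.7,0,0],
)

```text
time: 36.1
tool_pos: [0.7076, -0.0536, 0.2774]
ee_rot: [-3.141, -0.003, -0.002]
wrist_force: [-0.9, 0.4, -1.4]
width: 0.0116
finger_force: 30.0
```

```bash
python3 - <<'E'
from h import *
snapshot("side");o=robot.get_obs();print(o["tool_pos"],o["ee_rot"],o["width"])
P=[G([.65,.0,.34],.35),G([.57,.11,.34],.9),G([.49,.22,.28],1.3),G([.43,.3075,.15],1.604),G([.43,.3075,.06],1.604)]
rows(toolT(),P)
E
```

```text
[ 0.707  -0.0536  0.279 ] [ 3.1414 -0.0042 -0.0017] 0.01172654048277053
[-0.0568, -0.0535, -0.0613] [0.1, -0.2, -20.2]
[-0.137, -0.1634, -0.0616] [0.1, -0.2, -51.7]
[-0.2174, -0.2733, -0.002] [0.2, -0.2, -74.6]
[-0.2781, -0.3607, 0.1278] [0.2, -0.2, -92.0]
[-0.2785, -0.3607, 0.2178] [0.2, -0.2, -92.0]
```

Emit:
servo_tool(
  commands=[-0.028,-0.027,-0.045,0,0,-10,0,-0.057,-0.053,-0.061,0,0,-20,0,-0.097,-0.108,-0.061,0,0,-30,0,-0.137,-0.163,-0.061,0,0,-40,0,-0.177,-0.218,-0.03,0,0,-50,0,-0.217,-0.273,-0.002,0,0,-60,0,-0.25,-0.315,0.04,0,0,-70,0,-0.278,-0.361,0.09,0.2,-0.2,-80,0,-0.278,-0.361,0.128,0.2,-0.2,-90,0,-0.278,-0.361,0.128,0.2,-0.2,-92,0],
)

```text
time: 37.4
tool_pos: [0.4262, 0.307, 0.1471]
ee_rot: [-3.135, 0.001, 1.606]
wrist_force: [-0.7, -0.6, -0.8]
width: 0.0118
finger_force: 30.0
```

Emit:
servo_tool(
  commands=[0,0,0.03,0,0,0,0,0,0,0.07,0,0,0,0,0,0,0.09,0,0,0,0,0,0,0.095,0,0,0,0,0,0,0.095,0,0,0,0],
)

```text
time: 38.02
tool_pos: [0.4313, 0.3077, 0.0563]
ee_rot: [-3.141, -0.002, 1.602]
wrist_force: [0.4, 0.0, -0.5]
width: 0.0119
finger_force: 30.0
```

```bash
python3 - <<'E'
from h import *
o=robot.get_obs();print(o["tool_pos"],o["ee_rot"],o["width"],o["wrist_force"])
rows(toolT(),[G([.43,.3075,.04],1.604)])
E
```

```text
[0.4313 0.3077 0.0563] [-3.1414 -0.0018  1.6023] 0.01188823376972177 [ 0.3847  0.0128 -0.4597]
[-0.0001, -0.0013, 0.0163] [-0.0, -0.1, -0.1]
```

Emit:
servo_tool(
  commands=[0,0,0.004,0,0,0,0,0,0,0.008,0,0,0,0,0,0,0.012,0,0,0,0,0,0,0.016,0,0,0,0,0,0,0.019,0,0,0,0,0,0,0.019,0,0,0,0,0,0,0.019,0,0,0,0],
)

```text
time: 38.9
tool_pos: [0.4298, 0.3082, 0.036]
ee_rot: [-3.138, -0.001, 1.604]
wrist_force: [-2.4, 0.3, 5.3]
width: 0.0116
finger_force: 30.0
```

Emit:
servo_tool(
  commands=[0,0,-0.001,0,0,0,0.04,0,0,-0.001,0,0,0,0.04,0,0,-0.001,0,0,0,0.04,0,0,-0.03,0,0,0,0.04,0,0,-0.09,0,0,0,0.04,0,0,-0.14,0,0,0,0.04,0,0.03,-0.165,0,0,0,0.04,0,0.06,-0.165,0,0,0,0.04,0,0.093,-0.165,0,0,-6,0.04,0,0.093,-0.165,0,0,-6,0.04],
)

```text
time: 40.15
tool_pos: [0.5247, 0.3103, 0.1983]
ee_rot: [-3.136, 0.0, 1.706]
wrist_force: [-0.9, 1.3, -0.2]
width: 0.0396
finger_force: 0.0
```

```bash
sed -i 's/print(\[ \[int/rows(toolT(),[G([.525,.3105,.033],1.714)]);print([ [int/' chk.py; sed -i 's/d=snapshot("side");rows/snapshot("scene");d=snapshot("side");rows/' chk.py; python3 chk.py
```

```text
40.15 [0.5247 0.3103 0.1983] [-3.1361  0.0003  1.7064] 0.0396
scoop 0.83 [297.6, 123.4, 61.6, 165.4] handle mean [0.5253 0.3233] yaw 1.6977270861423552 ends [0.5307 0.2814] [0.5202 0.363 ]
scoop 0.81 [192.5, 112.8, 69.2, 162.9] handle mean [0.4328 0.3211] yaw 1.5840599875652255 ends [0.4334 0.2784] [0.4323 0.3605]
scoop 0.63 [396.0, 114.8, 94.7, 168.5] handle mean [0.6489 0.3502] yaw 1.4852703468926103 ends [0.6453 0.3081] [0.6522 0.3889]
scoop 0.53 [443.0, 209.5, 22.4, 20.5] handle mean [0.6481 0.2944] yaw 2.653336023502331 ends [0.6568 0.2897] [0.6393 0.299 ]
scoop [256.9, 377.7, 116.2, 22.3]
[-0.0009, 0.0031, 0.1667] [-0.3, -0.0, -0.3]
[[249, 338, 33, 61], [297, 344, 38, 54], [184, 344, 45, 53]]
```

Emit:
servo_tool(
  commands=[0,0.004,0.04,0,0,0,0.04,0,0.0045,0.09,0,0,0,0.04,0,0.0045,0.13,0,0,0,0.04,0,0.0045,0.155,0,0,0,0.04,0,0.0045,0.168,0,0,0,0.04,0,0.0045,0.168,0,0,0,0.04,0,0.0045,0.168,0,0,0,0.04],
)

```text
time: 41.28
tool_pos: [0.5282, 0.3121, 0.0335]
ee_rot: [-3.141, -0.001, 1.709]
wrist_force: [-0.6, 0.1, -0.2]
width: 0.0401
finger_force: 0.0
```

Emit:
servo_tool(
  commands=[0,0,0,0,0,0,0.0,0,0,0,0,0,0,0.0,0,0,0,0,0,0,0.0,0,0,0,0,0,0,0.0,0,0,0,0,0,0,0.0,0,0,-0.01,0,-2,0,0,0,0,-0.03,0,-4,0,0,0,0,-0.06,0,-6,0,0,0,0,-0.09,0,-8,0,0,0,0,-0.12,0,-8,0,0],
)

```text
time: 42.52
tool_pos: [0.5272, 0.3124, 0.1523]
ee_rot: [-3.137, 0.14, 1.711]
wrist_force: [-0.2, -0.1, -1.5]
width: 0.0115
finger_force: 29.9
```

```bash
cat > carry.py <<'E'
from h import *
snapshot("side");snapshot("side");T=toolT();o=robot.get_obs();print(o["tool_pos"],o["ee_rot"],o["width"])
x,y=o["tool_pos"][:2]
P=[G([x,y-.04,.26],1.6,-8),G([.55,.20,.33],1.3,-8),G([.59,.13,.36],1.0,-8),G([.64,.07,.36],.7,-8),G([.68,.0,.34],.35,-8)]
rows(T,P)
E
python3 carry.py
```

```text
[0.5296 0.3132 0.1563] [3.1374 0.1369 1.7089] 0.011507185823020037
[-0.0534, -0.0051, -0.0974] [1.1, -0.2, 6.2]
[-0.1375, 0.0053, -0.1564] [3.5, -0.2, 23.2]
[-0.2158, 0.0353, -0.1758] [5.8, -0.2, 40.2]
[-0.2815, 0.0765, -0.1666] [8.2, -0.3, 57.3]
[-0.3529, 0.1064, -0.1364] [10.9, -0.3, 77.1]
```

Emit:
servo_tool(
  commands=[-0.027,-0.003,-0.05,0.5,0,3,0,-0.053,-0.005,-0.097,1.1,0,6,0,-0.095,0,-0.127,2.3,0,14.7,0,-0.137,0.005,-0.156,3.5,0,23,0,-0.176,0.02,-0.166,4.6,0,31.7,0,-0.216,0.035,-0.176,5.8,0,40,0,-0.248,0.056,-0.171,7,0,48.7,0,-0.281,0.076,-0.167,8.2,-0.3,57,0,-0.317,0.091,-0.151,9.5,-0.3,67,0,-0.353,0.106,-0.136,10.9,-0.3,77,0],
)

```text
time: 43.88
tool_pos: [0.6799, -0.0023, 0.3324]
ee_rot: [3.141, 0.15, 0.346]
wrist_force: [0.3, -0.4, -2.3]
width: 0.0118
finger_force: 30.0
```

```bash
cat > pre.py <<'E'
from h import *
snapshot("wrist");snapshot("wrist");o=robot.get_obs();print(o["tool_pos"],o["ee_rot"],o["width"])
rows(toolT(),[tcp((.59,-.053,.25),0,-8),tcp((.59,-.053,.24),0,0)])
E
python3 pre.py
```

```text
[ 0.6806 -0.0063  0.3286] [-3.1415  0.1557  0.3429] 0.011938561555192033
[0.0139, 0.0503, 0.0755] [2.9, 0.9, 19.4]
[0.0118, 0.0498, 0.0706] [1.5, 8.8, 19.6]
```

Emit:
servo_tool(
  commands=[0.004,0.015,0.02,0.8,0.2,5,0,0.008,0.029,0.04,1.5,0.4,9.5,0,0.012,0.04,0.06,2.2,0.5,14,0,0.014,0.05,0.075,2.9,0.9,19,0,0.012,0.05,0.07,1.5,8.8,19.6,0,0.012,0.05,0.07,1.5,8.8,19.6,0,0.012,0.05,0.07,1.5,8.8,19.6,0],
)

```text
time: 44.85
tool_pos: [0.6981, -0.0474, 0.2657]
ee_rot: [-3.141, -0.009, 0.01]
wrist_force: [0.2, -1.6, -1.1]
width: 0.0121
finger_force: 30.0
```

```bash
python3 tilt.py
```

```text
[ 0.6987 -0.0475  0.2659] [-3.1411 -0.0098  0.0098] 0.011551536893265876
[-0.0053, 0.0055, -0.0046] [-0.1, 9.4, 0.6]
[-0.0129, 0.0054, -0.0171] [-0.1, 19.4, 0.6]
[-0.0234, 0.0053, -0.028] [-0.2, 29.4, 0.5]
[-0.0386, 0.0051, -0.0319] [-0.2, 39.4, 0.5]
[-0.056, 0.005, -0.0333] [-0.3, 49.4, 0.5]
[-0.0741, 0.0048, -0.0348] [-0.3, 59.4, 0.5]
[-0.0924, 0.0046, -0.0403] [-0.4, 69.4, 0.5]
```

Emit:
servo_tool(
  commands=[-0.001,0.005,0,0,2,0.5,0,-0.003,0.0055,-0.002,0,5,0.6,0,-0.005,0.0055,-0.0045,0,9.4,0.6,0,-0.009,0.0055,-0.011,0,14.5,0.6,0,-0.013,0.0054,-0.017,0,19.4,0.6,0,-0.018,0.0054,-0.023,0,24.4,0.6,0,-0.0234,0.0053,-0.028,0,29.4,0.5,0,-0.031,0.0052,-0.03,0,34.4,0.5,0,-0.0386,0.005,-0.032,-0.2,39.4,0.5,0,-0.0386,0.005,-0.032,-0.2,39.4,0.5,0],
)

```text
time: 46.15
tool_pos: [0.6579, -0.0529, 0.2954]
ee_rot: [-3.14, -0.692, -0.001]
wrist_force: [-0.2, -0.4, -2.2]
width: 0.0116
finger_force: 30.0
```

Emit:
servo_tool(
  commands=[-0.006,0,-0.006,0,5,0,0,-0.0128,0,-0.013,0,10,0,0,-0.019,0,-0.019,0,15,0,0,-0.026,0,-0.026,0,20,0,0,-0.031,0,-0.034,0,25,0,0,-0.0366,0,-0.0417,0,30,0,0,-0.0366,0,-0.0417,0,30,0,0,-0.0366,0,-0.0417,0,30,0,0,-0.043,0,-0.049,0,35,0,0,-0.043,0,-0.049,0,35,0,0],
)

```text
time: 47.4
tool_pos: [0.5947, -0.0529, 0.3049]
ee_rot: [-3.132, -1.303, -0.009]
wrist_force: [0.1, 1.6, -1.8]
width: 0.0118
finger_force: 30.0
```

Emit:
servo_tool(
  commands=[0,0,0,0,0,0,0,0,0,0,0,0,0,0,0,0,0,0,0,0,0,0,0,0,0,0,0,0,0,0,0,0,0,0,0],
)

```text
time: 48.02
tool_pos: [0.5945, -0.0532, 0.3058]
ee_rot: [-3.138, -1.306, -0.004]
wrist_force: [0.2, 0.3, -0.7]
width: 0.0119
finger_force: 30.0
```

```bash
cat > asc.py <<'E'
from h import *
o=robot.get_obs();print(o["tool_pos"],o["ee_rot"],o["width"],o["wrist_force"])
d=snapshot("side");c=snapshot("scene")
for q,(y0,y1,x0,x1) in((d,(214,246,254,304)),(c,(172,200,352,388))):
    h=cv2.cvtColor(q["img"],cv2.COLOR_BGR2HSV).astype(int)
    for y in range(y0,y1): print("".join("#" if s>70 else "+" if s>45 else "." for H,s,v in h[y,x0:x1]))
rows(toolT(),[tcp((.585,-.053,.215),0,50),tcp((.59,-.053,.24),0,20),tcp((.60,-.053,.26),0,0)])
E
python3 asc.py
```

```text
[ 0.5945 -0.0532  0.3058] [-3.1382 -1.3056 -0.0036] 0.01188414029232328 [ 0.2322  0.3426 -0.7049]
..................................................
..................................................
..................................................
..................................................
..................................................
..................................................
..................................................
...............................+..................
.................+++++....+++++++.................
.................++++++++++++++++.................
.................++++++++++++++++.................
...................++++++++++++++.................
....................++...++++++++.+++.............
..................+++....+++++++++++++............
.................+++++....+++++++++++++...........
................+++++++........++++++++...........
................++++++++.......++++++++...........
.................++++++........++++++++...........
.................++++++.......++++++++............
.................++++++.....+++++
[... 1102 characters left out ...]
........
..............++++++................
........++++..++++++................
........+++++.++++++................
........++++++...+++................
.......+++++++....++++++............
........++++.....++++++++...........
..........++++...++++++++...........
..........+++++++++++++++...........
..........+.+++++++++++++...........
...........+++++++++++++............
...........+++++..+++...............
.............++.....................
....................................
....................................
...................................+
[0.0151, -0.0002, 0.0445] [-0.0, -24.8, -0.1]
[0.0115, -0.0002, 0.0914] [-0.0, -54.8, -0.1]
[0.002, -0.0002, 0.1171] [-0.0, -74.8, -0.1]
```

Five barrels in the jar now. I return scoop B.

Emit:
servo_tool(
  commands=[0.008,0,0.022,0,-10,0,0,0.016,0,0.044,0,-20,0,0,0.016,0,0.06,0,-30,0,0,0.015,0,0.075,0,-40,0,0,0.012,0,0.09,0,-50,0,0,0.009,0,0.1,0,-60,0,0,0.002,0,0.117,0,-70,0,0,0.002,0,0.117,0,-74.8,0,0,0.002,0,0.117,0,-74.8,0,0,0.002,0,0.117,0,-74.8,0,0],
)

```text
time: 49.38
tool_pos: [0.7078, -0.0532, 0.2772]
ee_rot: [-3.14, -0.002, -0.0]
wrist_force: [0.4, -0.7, 0.0]
width: 0.0117
finger_force: 30.0
```

```bash
cat > back.py <<'E'
from h import *
import sys
x,y,w=map(float,sys.argv[1:4])
snapshot("side");o=robot.get_obs();print(o["tool_pos"],o["ee_rot"],o["width"])
P=[G([.68,.0,.34],.35),G([.63,.11,.34],.8),G([(x+.63)/2,.22,.28],1.3),G([x,y,.15],w)]
rows(toolT(),P)
d=snapshot("side");print([[int(v) for v in t["box"]] for t in spotter.trace("scoop0",d)])
E
python3 back.py .528 .312 1.709
```

```text
[ 0.7072 -0.0532  0.2789] [-3.1408 -0.0039 -0.0005] 0.01158316980323349
[-0.027, -0.0532, -0.0612] [-0.0, -0.2, -20.1]
[-0.077, -0.1632, -0.0613] [0.0, -0.2, -45.9]
[-0.1283, -0.2731, -0.0014] [0.1, -0.2, -74.5]
[-0.1799, -0.365, 0.1284] [0.2, -0.2, -97.9]
[[173, 142, 87, 37], [183, 337, 46, 62], [300, 338, 35, 61]]
```

Emit:
servo_tool(
  commands=[-0.014,-0.027,-0.045,0,0,-10,0,-0.027,-0.053,-0.061,0,0,-20,0,-0.05,-0.108,-0.061,0,0,-30,0,-0.077,-0.163,-0.061,0,0,-40,0,-0.103,-0.218,-0.03,0,0,-50,0,-0.128,-0.273,-0.002,0,0,-60,0,-0.15,-0.315,0.03,0,0,-70,0,-0.18,-0.365,0.05,0.2,-0.2,-80,0,-0.18,-0.365,0.08,0.2,-0.2,-90,0,-0.18,-0.365,0.08,0.2,-0.2,-98,0],
)

```text
time: 50.78
tool_pos: [0.5247, 0.3118, 0.1959]
ee_rot: [-3.135, -0.001, 1.717]
wrist_force: [0.4, -0.5, -0.6]
width: 0.0119
finger_force: 30.0
```

```bash
python3 - <<'E'
from h import *
snapshot("side");o=robot.get_obs();print(o["tool_pos"],o["ee_rot"],o["width"],o["wrist_force"])
rows(toolT(),[G([.528,.312,.06],1.709),G([.528,.312,.036],1.709)])
E
```

```text
[0.5258 0.3117 0.1976] [-3.1379 -0.0016  1.7187] 0.012028384833058523 [-0.4569  0.0371 -1.9942]
[-0.0003, 0.0027, 0.1375] [-0.2, -0.1, 0.6]
[-0.0003, 0.0028, 0.1615] [-0.2, -0.1, 0.6]
```

Emit:
servo_tool(
  commands=[0,0.002,0.04,0,0,0.6,0,0,0.002,0.08,0,0,0.6,0,0,0.002,0.12,0,0,0.6,0,0,0.002,0.14,0,0,0.6,0,0,0.002,0.15,0,0,0.6,0,0,0.002,0.156,0,0,0.6,0,0,0.002,0.16,0,0,0.6,0,0,0.002,0.163,0,0,0.6,0,0,0.002,0.165,0,0,0.6,0,0,0.002,0.165,0,0,0.6,0],
)

```text
time: 52.08
tool_pos: [0.5297, 0.3124, 0.0327]
ee_rot: [-3.138, -0.001, 1.7]
wrist_force: [-0.3, 0.9, -1.9]
width: 0.0117
finger_force: 30.0
```

Emit:
servo_tool(
  commands=[0,0,0.001,0,0,0,0,0,0,0.002,0,0,0,0,0,0,0.002,0,0,0,0],
)

```text
time: 52.45
tool_pos: [0.5298, 0.3126, 0.032]
ee_rot: [-3.139, -0.002, 1.7]
wrist_force: [-2.0, -0.6, 5.8]
width: 0.0118
finger_force: 30.0
```

Emit:
servo_tool(
  commands=[0,0,-0.001,0,0,0,0.04,0,0,-0.001,0,0,0,0.04,0,0,-0.001,0,0,0,0.04,0,0,-0.03,0,0,0,0.04,0,0,-0.09,0,0,0,0.04,0,0,-0.14,0,0,0,0.04,0.003,0.04,-0.168,0,0,4,0.04,0.005,0.08,-0.168,0,0,8,0.04,0.007,0.12,-0.168,0,0,12,0.04,0.007,0.12,-0.168,0,0,12,0.04],
)

```text
time: 53.7
tool_pos: [0.6497, 0.334, 0.1941]
ee_rot: [-3.134, 0.002, 1.489]
wrist_force: [0.1, 0.2, 0.4]
width: 0.0402
finger_force: 0.0
```

```bash
sed -i 's/G(\[.525,.3105,.033\],1.714)/G([.648,.335,.033],1.49)/' chk.py; python3 chk.py
```

```text
53.7 [0.6497 0.334  0.1941] [-3.1338  0.0019  1.4888] 0.0402
scoop 0.94 [295.7, 122.2, 64.5, 162.7] handle mean [0.6524 0.3497] yaw 1.480186194299507 ends [0.6486 0.3079] [0.656  0.3894]
scoop 0.86 [178.1, 163.9, 76.8, 135.0] handle mean [0.533  0.3258] yaw 1.6787953298256726 ends [0.5376 0.2832] [0.5287 0.3649]
scoop 0.76 [73.6, 173.9, 94.9, 155.8] handle mean [0.4368 0.3221] yaw 1.5686892867369664 ends [0.4368 0.279 ] [0.4369 0.3616]
[0.0004, 0.0014, 0.1655] [-0.2, -0.0, 0.1]
[[297, 340, 36, 59], [244, 337, 37, 62], [184, 342, 45, 55]]
```

Emit:
servo_tool(
  commands=[0.002,0.004,0.04,0,0,0,0.04,0.002,0.0045,0.09,0,0,0,0.04,0.002,0.0045,0.13,0,0,0,0.04,0.002,0.0045,0.155,0,0,0,0.04,0.002,0.0045,0.166,0,0,0,0.04,0.002,0.0045,0.166,0,0,0,0.04,0.002,0.0045,0.166,0,0,0,0.04],
)

```text
time: 54.82
tool_pos: [0.6531, 0.3368, 0.0344]
ee_rot: [-3.141, -0.002, 1.49]
wrist_force: [0.8, 0.1, 0.1]
width: 0.0402
finger_force: 0.0
```

Emit:
servo_tool(
  commands=[0,0,0,0,0,0,0.0,0,0,0,0,0,0,0.0,0,0,0,0,0,0,0.0,0,0,0,0,0,0,0.0,0,0,0,0,0,0,0.0,0,0,-0.01,0,-2,0,0,0,0,-0.03,0,-4,0,0,0,0,-0.06,0,-6,0,0,0,0,-0.09,0,-8,0,0,0,0,-0.12,0,-8,0,0],
)

```text
time: 56.08
tool_pos: [0.6521, 0.3369, 0.1512]
ee_rot: [-3.135, 0.14, 1.492]
wrist_force: [-0.4, 0.3, -1.1]
width: 0.0117
finger_force: 29.9
```

```bash
python3 - <<'E'
from h import *
snapshot("side");snapshot("side");T=toolT();o=robot.get_obs();print(o["tool_pos"],o["ee_rot"],o["width"],o["joint_positions"])
P=[G([.645,.30,.26],1.5,-8),G([.65,.22,.33],1.3,-8),G([.66,.14,.36],1.0,-8),G([.68,.07,.36],.7,-8),G([.69,.0,.34],.35,-8)]
rows(T,P)
E
```

```text
[0.6543 0.3373 0.1562] [3.1391 0.1352 1.4902] 0.01206273041009476 [ 0.4532  0.5898  0.847  -0.12    1.7703  0.5137]
[-0.0516, -0.006, -0.0978] [0.1, -0.3, -0.6]
[-0.1396, 0.0056, -0.1564] [1.6, -0.3, 10.8]
[-0.2219, 0.022, -0.1755] [4.0, -0.3, 27.8]
[-0.2894, 0.0476, -0.1662] [6.3, -0.3, 44.8]
[-0.3551, 0.0631, -0.1371] [9.1, -0.3, 64.7]
```

Emit:
servo_tool(
  commands=[-0.026,-0.003,-0.05,0,0,0,0,-0.052,-0.006,-0.098,0.1,0,-0.6,0,-0.096,0,-0.127,0.8,0,5,0,-0.14,0.005,-0.156,1.6,0,10.8,0,-0.181,0.014,-0.166,2.8,0,19.3,0,-0.222,0.022,-0.175,4,0,27.8,0,-0.256,0.035,-0.171,5.1,0,36.3,0,-0.289,0.048,-0.166,6.3,-0.3,44.8,0,-0.322,0.055,-0.152,7.7,-0.3,54.7,0,-0.355,0.063,-0.137,9.1,-0.3,64.7,0],
)

```text
time: 57.42
tool_pos: [0.6899, -0.0016, 0.3339]
ee_rot: [-3.141, 0.15, 0.344]
wrist_force: [0.6, 0.4, -1.5]
width: 0.0117
finger_force: 30.0
```

```bash
python3 pre.py
```

```text
[ 0.6899 -0.0055  0.3315] [-3.141   0.1542  0.3414] 0.01191818562278556
[0.0053, 0.048, 0.0798] [2.8, 0.8, 19.4]
[0.0033, 0.0475, 0.0749] [1.5, 8.8, 19.5]
```

Emit:
servo_tool(
  commands=[0.001,0.015,0.02,0.8,0.2,5,0,0.003,0.028,0.04,1.5,0.4,9.5,0,0.004,0.04,0.06,2.2,0.5,14,0,0.005,0.05,0.078,2.8,0.8,19,0,0.003,0.05,0.075,1.5,8.8,19.6,0,0.003,0.05,0.075,1.5,8.8,19.6,0,0.003,0.05,0.075,1.5,8.8,19.6,0],
)

```text
time: 58.4
tool_pos: [0.6996, -0.0497, 0.2638]
ee_rot: [-3.14, -0.009, 0.008]
wrist_force: [-0.4, -0.4, -1.6]
width: 0.0117
finger_force: 30.0
```

```bash
python3 tilt.py
```

```text
[ 0.7002 -0.0498  0.2641] [-3.1406 -0.0104  0.0081] 0.011533322369043315
[-0.0067, 0.0031, -0.0065] [-0.1, 9.4, 0.5]
[-0.0143, 0.0031, -0.019] [-0.1, 19.4, 0.5]
[-0.0249, 0.003, -0.0299] [-0.2, 29.4, 0.4]
[-0.04, 0.0028, -0.0338] [-0.2, 39.4, 0.4]
[-0.0574, 0.0027, -0.0352] [-0.3, 49.4, 0.4]
[-0.0755, 0.0025, -0.0367] [-0.3, 59.4, 0.4]
[-0.0938, 0.0024, -0.0422] [-0.3, 69.4, 0.4]
```

Emit:
servo_tool(
  commands=[-0.002,0.003,-0.002,0,2,0.5,0,-0.004,0.003,-0.004,0,5,0.5,0,-0.007,0.003,-0.0065,0,9.4,0.5,0,-0.01,0.003,-0.013,0,14.5,0.5,0,-0.014,0.003,-0.019,0,19.4,0.5,0,-0.02,0.003,-0.025,0,24.4,0.5,0,-0.025,0.003,-0.03,0,29.4,0.5,0,-0.032,0.003,-0.032,0,34.4,0.4,0,-0.04,0.003,-0.034,-0.2,39.4,0.4,0,-0.04,0.003,-0.034,-0.2,39.4,0.4,0],
)

```text
time: 59.7
tool_pos: [0.658, -0.0532, 0.2958]
ee_rot: [-3.141, -0.693, -0.001]
wrist_force: [0.6, -0.6, -2.0]
width: 0.0114
finger_force: 30.0
```

Emit:
servo_tool(
  commands=[-0.006,0,-0.006,0,5,0,0,-0.0128,0,-0.013,0,10,0,0,-0.019,0,-0.019,0,15,0,0,-0.026,0,-0.026,0,20,0,0,-0.031,0,-0.034,0,25,0,0,-0.0366,0,-0.0417,0,30,0,0,-0.0366,0,-0.0417,0,30,0,0,-0.0366,0,-0.0417,0,30,0,0,-0.043,0,-0.049,0,35,0,0,-0.043,0,-0.049,0,35,0,0],
)

```text
time: 60.95
tool_pos: [0.5945, -0.0532, 0.305]
ee_rot: [-3.132, -1.303, -0.009]
wrist_force: [-0.5, 0.3, -2.6]
width: 0.0116
finger_force: 30.0
```

Emit:
servo_tool(
  commands=[0,0,0,0,0,0,0,0,0,0,0,0,0,0,0,0,0,0,0,0,0,0,0,0,0,0,0,0,0,0,0,0,0,0,0],
)

```text
time: 61.58
tool_pos: [0.5944, -0.0535, 0.3058]
ee_rot: [-3.139, -1.306, -0.003]
wrist_force: [-0.1, 0.1, -1.6]
width: 0.012
finger_force: 30.0
```

```bash
python3 asc.py
```

```text
[ 0.5944 -0.0535  0.3058] [-3.1385 -1.3057 -0.0034] 0.011953383082184129 [-0.063   0.0656 -1.5561]
..................................................
..................................................
..................................................
..................................................
..................................................
..................................................
..................................................
...............................+..................
.................++++++...+++++++.................
.................++++++++++++++++.................
..................++++++++++++++++++..............
...................+++++.++++++++++++.............
...................++....+++++++++++++............
.................++++....+++++++++++++............
................++++++....+++++++++++++...........
...............+++++++++.....++++++++++...........
...............+++++++++......+++++++++...........
................+++++++++.....+++++++++...........
................+++++++++.....+++++++++...........
................++++++++++++++++
[... 1103 characters left out ...]
........
...........++++++++++++++...........
........+++...+++++++++++...........
........++++++++++++++++............
........++++++..+++..+++............
.......+++++++...++++++++...........
.........++++....++++++++...........
..........+++.+..++++++++...........
..........++++++++++++++#...........
..........++.++++++++++++...........
...........++++++++++++++...........
...........+++++..+++++.............
.............++.....................
....................................
...................................+
....................................
[0.0152, -0.0005, 0.0447] [0.0, -24.8, -0.1]
[0.0116, -0.0005, 0.0915] [-0.0, -54.8, -0.1]
[0.0021, -0.0005, 0.1172] [-0.0, -74.8, -0.1]
```

The two new blobs in the scene view make seven. I return scoop C.

Emit:
servo_tool(
  commands=[0.008,0,0.022,0,-10,0,0,0.016,0,0.044,0,-20,0,0,0.016,0,0.06,0,-30,0,0,0.015,0,0.075,0,-40,0,0,0.012,0,0.09,0,-50,0,0,0.009,0,0.1,0,-60,0,0,0.002,0,0.117,0,-70,0,0,0.002,0,0.117,0,-74.8,0,0,0.002,0,0.117,0,-74.8,0,0,0.002,0,0.117,0,-74.8,0,0],
)

```text
time: 62.92
tool_pos: [0.7076, -0.0535, 0.2772]
ee_rot: [-3.141, -0.002, -0.001]
wrist_force: [0.6, 0.6, -0.8]
width: 0.0115
finger_force: 30.0
```

```bash
python3 back.py .653 .337 1.49
```

```text
[ 0.7071 -0.0535  0.2789] [-3.141  -0.0042 -0.0007] 0.011521194248868957
[-0.0268, -0.0535, -0.0612] [0.0, -0.2, -20.1]
[-0.0769, -0.1635, -0.0613] [0.1, -0.2, -45.9]
[-0.0657, -0.2735, -0.0012] [0.1, -0.2, -74.5]
[-0.0549, -0.3904, 0.1289] [0.2, -0.2, -85.4]
[[177, 141, 84, 36], [243, 334, 38, 64], [299, 342, 36, 56], [215, 174, 24, 44]]
```

Emit:
servo_tool(
  commands=[-0.014,-0.027,-0.045,0,0,-10,0,-0.027,-0.053,-0.061,0,0,-20,0,-0.05,-0.108,-0.061,0,0,-30,0,-0.07,-0.163,-0.061,0,0,-40,0,-0.068,-0.218,-0.03,0,0,-50,0,-0.066,-0.273,-0.002,0,0,-60,0,-0.06,-0.33,0.03,0,0,-70,0,-0.055,-0.39,0.05,0.2,-0.2,-80,0,-0.055,-0.39,0.08,0.2,-0.2,-85.4,0,-0.055,-0.39,0.08,0.2,-0.2,-85.4,0],
)

```text
time: 64.32
tool_pos: [0.6506, 0.3365, 0.1952]
ee_rot: [-3.133, 0.002, 1.49]
wrist_force: [-0.3, 0.4, -1.5]
width: 0.012
finger_force: 30.0
```

```bash
python3 - <<'E'
from h import *
snapshot("side");o=robot.get_obs();print(o["tool_pos"],o["ee_rot"],o["width"],o["wrist_force"])
rows(toolT(),[G([.653,.337,.036],1.49)])
E
```

```text
[0.6518 0.336  0.1979] [-3.1368 -0.0002  1.4884] 0.011710666717766743 [ 0.0416 -0.6899 -1.1372]
[0.0011, 0.0019, 0.1619] [-0.3, -0.0, -0.1]
```

Emit:
servo_tool(
  commands=[0.001,0.001,0.04,0,0,0,0,0.001,0.001,0.08,0,0,0,0,0.001,0.001,0.12,0,0,0,0,0.001,0.001,0.14,0,0,0,0,0.001,0.001,0.15,0,0,0,0,0.001,0.001,0.156,0,0,0,0,0.001,0.001,0.16,0,0,0,0,0.001,0.001,0.164,0,0,0,0,0.001,0.001,0.166,0,0,0,0,0.001,0.001,0.166,0,0,0,0],
)

```text
time: 65.62
tool_pos: [0.6538, 0.3379, 0.0322]
ee_rot: [-3.138, -0.001, 1.49]
wrist_force: [-0.6, -0.0, 2.3]
width: 0.0118
finger_force: 30.0
```

Emit:
servo_tool(
  commands=[0,0,0,0,0,0,0,0,0,0.0005,0,0,0,0],
)

```text
time: 65.88
tool_pos: [0.6538, 0.338, 0.0322]
ee_rot: [-3.139, -0.001, 1.49]
wrist_force: [-2.4, -0.1, 5.4]
width: 0.0117
finger_force: 30.0
```

Contact. Release, rise, and go above the funnel lug.

Emit:
servo_tool(
  commands=[0,0,-0.001,0,0,0,0.04,0,0,-0.001,0,0,0,0.04,0,0,-0.001,0,0,0,0.04,0,0,-0.03,0,0,0,0.04,0,0,-0.09,0,0,0,0.04,0,0,-0.15,0,0,0,0.04,0,0,-0.21,0,0,0,0.04,0,0,-0.28,0,0,0,0.04,0,0,-0.28,0,0,0,0.04],
)

```text
time: 67.0
tool_pos: [0.6557, 0.3378, 0.319]
ee_rot: [3.134, -0.007, 1.49]
wrist_force: [-0.1, 0.0, 0.2]
width: 0.04
finger_force: 0.0
```

```bash
python3 - <<'E'
from h import *
snapshot("side");o=robot.get_obs();print(o["tool_pos"],o["ee_rot"])
rows(toolT(),[G([.60,.18,.33],.9),G([.54,.05,.33],.3),G([.4785,-.028,.30],-.2785)])
d=snapshot("side");print([[int(v) for v in t["box"]] for t in spotter.trace("scoop0",d)])
E
```

```text
[0.6555 0.3377 0.3162] [ 3.1378 -0.0048  1.4899]
[-0.1616, -0.0425, -0.0147] [0.1, -0.3, 33.8]
[-0.296, -0.0918, -0.0156] [0.0, -0.4, 68.2]
[-0.3789, -0.1469, 0.0138] [-0.1, -0.4, 101.3]
[[245, 337, 37, 63], [180, 339, 51, 59]]
```

Emit:
servo_tool(
  commands=[-0.04,-0.01,-0.005,0,0,8,0.04,-0.08,-0.02,-0.01,0,0,17,0.04,-0.12,-0.03,-0.015,0,0,26,0.04,-0.16,-0.042,-0.015,0,0,35,0.04,-0.21,-0.06,-0.015,0,0,45,0.04,-0.25,-0.075,-0.015,0,0,55,0.04,-0.296,-0.092,-0.015,0,0,65,0.04,-0.33,-0.11,-0.015,0,0,75,0.04,-0.36,-0.13,0,0,-0.4,85,0.04,-0.379,-0.147,0.013,0,-0.4,95,0.04],
)

```text
time: 68.4
tool_pos: [0.4754, -0.0295, 0.2942]
ee_rot: [3.137, 0.015, -0.175]
wrist_force: [0.6, -0.4, -0.5]
width: 0.0401
finger_force: 0.0
```

Emit:
servo_tool(
  commands=[0,0,0,0,0,6.3,0.04,0,0,0,0,0,6.3,0.04,0,0,0,0,0,6.3,0.04,0,0,0,0,0,6.3,0.04],
)

```text
time: 68.9
tool_pos: [0.4775, -0.0282, 0.2976]
ee_rot: [3.136, 0.009, -0.277]
wrist_force: [-0.1, 0.7, 0.9]
width: 0.0399
finger_force: 0.0
```

```bash
python3 - <<'E'
from h import *
o=robot.get_obs();print(o["time"],o["tool_pos"],o["ee_rot"])
p=wrist();cv2.imwrite("pics/w20.png",p["img"]);h=cv2.cvtColor(p["img"],cv2.COLOR_BGR2HSV)
for t in spotter.trace("funnel",p):
  m=t["region"];print(t["conf"],t["box"])
  for y in range(int(t["box"][1]),int(t["box"][1]+t["box"][3]),12):
    xs=np.nonzero(m[y])[0]
    if len(xs):print(y,xs.min(),xs.max())
print("expected lug ends px",proj(p,(.565-.11*np.cos(.2785),-.053+.11*np.sin(.2785),.204)),proj(p,(.565-.07*np.cos(.2785),-.053+.07*np.sin(.2785),.204)))
rows(toolT(),[G([.4785,-.028,.1828],-.2785)])
E
```

```text
68.9 [ 0.4775 -0.0282  0.2976] [ 3.1363  0.009  -0.2767]
0.82 [227.9, 0.0, 193.7, 229.7]
0 254 393
12 246 400
24 238 408
36 234 413
48 230 417
60 229 420
72 227 421
84 226 420
96 229 418
108 232 416
120 237 411
132 245 404
144 253 395
156 266 381
168 285 360
180 318 330
192 318 330
204 318 330
216 317 330
228 319 329
0.69 [315.6, 93.6, 19.5, 18.5]
93 320 327
105 315 334
0.24 [325.4, 88.2, 16.7, 20.9]
100 336 342
expected lug ends px [323.8187 227.6549] [323.8579 177.581 ]
[0.0018, -0.0011, 0.1153] [0.3, 0.5, 0.1]
```

Emit:
servo_tool(
  commands=[0.002,-0.001,0.03,0.3,0.5,0,0.04,0.002,-0.001,0.07,0.3,0.5,0,0.035,0.002,-0.001,0.1,0.3,0.5,0,0.035,0.002,-0.001,0.113,0.3,0.5,0,0.035,0.002,-0.001,0.116,0.3,0.5,0,0.035,0.002,-0.001,0.116,0.3,0.5,0,0.035,0.002,-0.001,0.116,0.3,0.5,0,0.035],
)

```text
time: 69.88
tool_pos: [0.4794, -0.0285, 0.1837]
ee_rot: [-3.141, -0.004, -0.278]
wrist_force: [0.0, 0.1, -0.3]
width: 0.0351
finger_force: 0.0
```

Emit:
servo_tool(
  commands=[0,0,0,0,0,0,0,0,0,0,0,0,0,0,0,0,0,0,0,0,0,0,0,0,0,0,0,0,0,0,0,0,0,0,0,0,0,0,0,0,0,0],
)

```text
time: 70.62
tool_pos: [0.4786, -0.0284, 0.1823]
ee_rot: [-3.141, -0.001, -0.278]
wrist_force: [1.0, -1.1, 0.2]
width: 0.01
finger_force: 30.0
```

Emit:
servo_tool(
  commands=[0,0,-0.005,0,0,0,0,0,0,-0.01,0,0,0,0,0,0,-0.016,0,0,0,0,0,0,-0.022,0,0,0,0,0,0,-0.028,0,0,0,0,0,0,-0.034,0,0,0,0,0,0,-0.045,0,0,0,0,0,0,-0.06,0,0,0,0,0,0,-0.08,0,0,0,0,0,0,-0.08,0,0,0,0],
)

```text
time: 71.88
tool_pos: [0.4796, -0.0286, 0.2649]
ee_rot: [-3.141, -0.006, -0.278]
wrist_force: [0.0, -0.2, -1.5]
width: 0.0096
finger_force: 30.0
```

```bash
python3 - <<'E'
from h import *
snapshot("scene");o=robot.get_obs();print(o["tool_pos"],o["ee_rot"],o["width"])
d=snapshot("side");s=snapshot("scene");cv2.imwrite("pics/lift.png",d["img"])
print([proj(q,(.565,-.053,.034)) for q in(d,s)])
for q in(d,s):print([(round(t["conf"],2),[int(v) for v in t["box"]]) for n in("jar","barrel0") for t in spotter.trace(n,q)])
# pad centre .422,-.358; funnel centre = TCP+.0906 along tool x
c=np.array([.426,-.359]);rows(toolT(),[G([c[0]-.0906*np.cos(.2785),c[1]+.0906*np.sin(.2785),z],-.2785) for z in(.26,.07,.055)])
E
```

```text
[ 0.479  -0.0285  0.2634] [-3.1413 -0.0033 -0.278 ] 0.009777464105229788
[array([280.432 , 235.6285]), array([368.3421, 194.707 ])]
[(0.73, [259, 197, 45, 56]), (0.23, [328, 151, 40, 31])]
[(0.66, [345, 163, 44, 47])]
[-0.05, 0.3322, 0.0014] [0.0, 0.0, 0.0]
[-0.0498, 0.3322, 0.1914] [0.0, 0.0, 0.0]
[-0.0498, 0.3322, 0.2064] [0.0, 0.0, 0.0]
```

Emit:
servo_tool(
  commands=[-0.005,0.035,0,0,0,0,0,-0.012,0.08,0,0,0,0,0,-0.019,0.125,0,0,0,0,0,-0.026,0.17,0,0,0,0,0,-0.032,0.215,0,0,0,0,0,-0.039,0.26,0,0,0,0,0,-0.045,0.3,0,0,0,0,0,-0.049,0.325,0,0,0,0,0,-0.05,0.332,0,0,0,0,0,-0.05,0.332,0,0,0,0,0],
)

```text
time: 73.47
tool_pos: [0.3393, -0.3337, 0.2618]
ee_rot: [-3.141, -0.0, -0.278]
wrist_force: [-0.9, 0.6, -1.6]
width: 0.0098
finger_force: 30.0
```

Emit:
servo_tool(
  commands=[0,0,0.03,0,0,0,0,0,0,0.07,0,0,0,0,0,0,0.11,0,0,0,0,0,0,0.15,0,0,0,0,0,0,0.175,0,0,0,0,0,0,0.19,0,0,0,0,0,0,0.198,0,0,0,0,0,0,0.203,0,0,0,0,0,0,0.2065,0,0,0,0,0,0,0.2065,0,0,0,0],
)

```text
time: 74.72
tool_pos: [0.3399, -0.3345, 0.0565]
ee_rot: [3.141, -0.003, -0.278]
wrist_force: [-0.2, -0.7, -0.3]
width: 0.0098
finger_force: 30.0
```

Emit:
servo_tool(
  commands=[0,0,0.001,0,0,0,0,0,0,0.001,0,0,0,0],
)

```text
time: 74.97
tool_pos: [0.3398, -0.3346, 0.0563]
ee_rot: [3.14, -0.002, -0.278]
wrist_force: [-2.1, 1.7, 6.1]
width: 0.0098
finger_force: 30.0
```

Emit:
servo_tool(
  commands=[0,0,0,0,0,0,0.035,0,0,0,0,0,0,0.035,0,0,0,0,0,0,0.035,0,0,0,0,0,0,0.035,0,0,-0.02,0,0,0,0.035,0,0,-0.06,0,0,0,0.035,0,0,-0.12,0,0,0,0.035,0,0,-0.2,0,0,0,0.035,0,0,-0.24,0,0,0,0.035,0,0,-0.24,0,0,0,0.035],
)

```text
time: 76.22
tool_pos: [0.3407, -0.3356, 0.3008]
ee_rot: [3.135, -0.011, -0.278]
wrist_force: [-0.6, -0.3, 0.2]
width: 0.0349
finger_force: 0.0
```

```bash
python3 - <<'E'
from h import *
snapshot("wrist");o=robot.get_obs();print(o["tool_pos"],o["ee_rot"])
p=wrist();d=snapshot("side");s=snapshot("scene")
for t in spotter.trace("funnel",p):print("funnel",t["conf"],t["box"])
c=np.array([.426,-.359,.078])
for q in(p,d,s):
  P=np.array([proj(q,c+.068*np.array([np.cos(t),np.sin(t),0])) for t in np.linspace(0,6.28,90)]);print("pred rim",P.min(0),P.max(0))
for q in(d,s):print([(n,round(t["conf"],2),[int(v) for v in t["box"]]) for n in("funnel","pad","scoop0") for t in spotter.trace(n,q)])
for q,(y0,y1,x0,x1) in((d,(196,246,254,304)),(s,(162,200,350,390))):
    h=cv2.cvtColor(q["img"],cv2.COLOR_BGR2HSV).astype(int)
    for y in range(y0,y1): print("".join("#" if S>70 else "+" if S>45 else "." for H,S,v in h[y,x0:x1]))
m=np.hstack([cv2.resize(d["img"][120:400,160:440],(400,400),interpolation=3),cv2.resize(s["img"][90:290,230:430],(400,400),interpolation=2)]);cv2.imwrite("pics/fin.png",m)
E
```

```text
[ 0.3399 -0.3347  0.2973] [ 3.1383 -0.0055 -0.278 ]
funnel 0.97 [260.8, 18.3, 128.9, 175.8]
pred rim [258.0323  14.9486] [389.8638 152.9785]
pred rim [325.722  131.6233] [374.1463 162.6678]
pred rim [240.4923 214.5847] [290.9883 256.5598]
[('funnel', 0.63, [329, 132, 63, 43]), ('pad', 0.68, [330, 156, 36, 27]), ('pad', 0.62, [382, 191, 45, 31]), ('pad', 0.61, [403, 160, 46, 25]), ('scoop0', 0.97, [246, 340, 36, 59]), ('scoop0', 0.83, [181, 338, 49, 59]), ('scoop0', 0.71, [298, 340, 35, 59]), ('scoop0', 0.27, [281, 248, 20, 23])]
[('funnel', 0.66, [241, 212, 48, 48]), ('pad', 0.89, [235, 181, 40, 27]), ('pad', 0.75, [191, 200, 35, 28]), ('pad', 0.65, [334, 144, 71, 85]), ('pad', 0.58, [246, 240, 41, 31]), ('scoop0', 0.83, [397, 110, 24, 41]), ('scoop0', 0.78, [425, 121, 37, 37]), ('scoop0', 0.71, [365, 101, 30, 35])]
#############+.+++++++++++++++++++.+##############
############+.+++++++++++++++++++++.##############
###########+.++#+++++++++++++++++++++#############
###########.++#+++++++++++++++++++++.#############
##########+.+#++++++++++++++++++++++.#############
##########+.+###+
[... 3135 characters left out ...]
...
...........++++++.....++++++............
.............+++++++++++++++............
............+++++++++++++++.............
..........++++...++++++++++.............
..........+++.+.++++++++++..............
..........++++++...++.+++...............
.........++++++....+++++++..............
..........+++......++++++++.............
.............+.+...++++++++.............
............++..+++++++++++.............
............+.+++++++++++++.............
............+++++++++++++++.............
.............+++++..+++.+...............
...............+......................+.
........................................
.....................................+..
.....................................+..
```

View pics/fin.png

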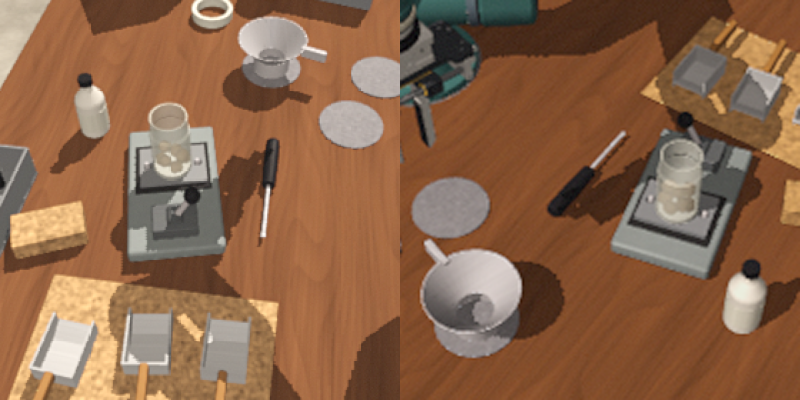

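Both views show the funnel upright on its pad, the three scoops empty and upright, the barrels in the jar, and the ball lever still leaning to -x. Last, the lever.

```bash
python3 - <<'E'
from h import *
rows(toolT(),[G([.453,.0424,.25],.246),G([.453,.0424,.10],.246)])
p=snapshot("side");print(proj(p,(.509,.051,.105)),[t["box"] for t in spotter.trace("switch_tip",p)])
E
```

```text
[0.0063, -0.393, 0.0443] [-0.0, 0.0, -30.0]
[0.0063, -0.3928, 0.1943] [-0.0, 0.0, -30.0]
[294.3823 255.7407] [[282.4, 252.9, 17.0, 19.9]]
```

Emit:
servo_tool(
  commands=[0.001,-0.06,0,0,0,-5,0,0.002,-0.12,0,0,0,-10,0,0.003,-0.18,0,0,0,-15,0,0.004,-0.24,0,0,0,-20,0,0.005,-0.3,0,0,0,-25,0,0.006,-0.36,0.02,0,0,-30,0,0.006,-0.393,0.044,0,0,-30,0,0.006,-0.393,0.09,0,0,-30,0,0.006,-0.393,0.14,0,0,-30,0,0.006,-0.393,0.17,0,0,-30,0],
)

```text
time: 78.12
tool_pos: [0.4516, 0.0426, 0.1218]
ee_rot: [-3.141, 0.003, 0.246]
wrist_force: [-0.7, 0.4, 0.6]
width: 0.0001
finger_force: 0.0
```

```bash
python3 - <<'E'
from h import *
snapshot("side");o=robot.get_obs();print(o["tool_pos"],o["ee_rot"],o["width"],o["wrist_force"])
f=lambda s:G([.5367+.97*s-.0012,.0583+.2436*s+.005,.10],.246)
rows(toolT(),[f(-.085),f(-.05),f(-.03),f(0),f(.01)])
E
```

```text
[0.4494 0.0425 0.1182] [-3.1392  0.0092  0.2459] 0.00036567886403285864 [-1.9889  0.0996 -2.2555]
[0.0038, 0.0009, 0.0182] [-0.1, 0.5, -0.0]
[0.0388, 0.0009, 0.0178] [-0.1, 0.5, -0.0]
[0.0588, 0.0009, 0.0177] [-0.1, 0.5, -0.0]
[0.0888, 0.0009, 0.0174] [-0.1, 0.5, -0.0]
[0.0988, 0.0009, 0.0173] [-0.1, 0.5, -0.0]
```

Emit:
servo_tool(
  commands=[0,0,0.01,0,0,0,0,0.002,0.001,0.022,0,0,0,0,0.002,0.001,0.022,0,0,0,0,0.02,0.001,0.022,0,0,0,0,0.035,0.001,0.022,0,0,0,0,0.05,0.001,0.022,0,0,0,0,0.065,0.001,0.022,0,0,0,0,0.08,0.001,0.022,0,0,0,0,0.092,0.001,0.022,0,0,0,0,0.096,0.001,0.022,0,0,0,0],
)

```text
time: 79.42
tool_pos: [0.5434, 0.064, 0.1018]
ee_rot: [3.142, 0.01, 0.246]
wrist_force: [-14.5, -4.4, 7.4]
width: 0.0005
finger_force: 7.5
```

```bash
cat > sw.py <<'E'
from h import *
snapshot("side");o=robot.get_obs();print(o["tool_pos"],o["wrist_force"])
p=snapshot("side");print("off",proj(p,(.509,.051,.105)),"0.75",proj(p,(.551,.062,.11)),"on",proj(p,(.565,.065,.105)),[(t["conf"],t["box"]) for t in spotter.trace("switch_tip",p)])
g=cv2.cvtColor(p["img"],6);m=(g[238:285,250:320]<45).astype(np.uint8);n,l,s,c=cv2.connectedComponentsWithStats(m);print([(s[i].tolist(),c[i]+[250,238]) for i in range(1,n) if s[i,4]>40])
E
python3 sw.py
```

```text
[0.5432 0.0639 0.1018] [-10.379   -2.8296   5.3002]
off [294.3823 255.7407] 0.75 [273.6391 256.3321] on [266.9942 258.1385] []
[]
```

The lever is against its stop (14 N) at the predicted place. I back off and check.

Emit:
servo_tool(
  commands=[-0.02,0,0,0,0,0,0,-0.05,0,0,0,0,0,0,-0.08,0,0,0,0,0,0,-0.1,0,-0.05,0,0,0,0,-0.1,0,-0.11,0,0,0,0,-0.1,0,-0.17,0,0,0,0,-0.1,0,-0.17,0,0,0,0,-0.1,0,-0.17,0,0,0,0],
)

```text
time: 80.58
tool_pos: [0.4496, 0.0405, 0.2723]
ee_rot: [3.141, -0.001, 0.246]
wrist_force: [0.3, -0.6, -0.8]
width: 0.0004
finger_force: 0.0
```

```bash
python3 sw.py; python3 - <<'E'
from h import *
p=snapshot("scene");print("off",proj(p,(.509,.051,.105)),"0.75",proj(p,(.551,.062,.11)),"on",proj(p,(.565,.065,.105)),[(t["conf"],t["box"]) for t in spotter.trace("switch_tip",p)])
d=snapshot("side");print([(n,round(t["conf"],2),[int(v) for v in t["box"]]) for n in("funnel","jar","scoop0") for t in spotter.trace(n,d)])
E
```

```text
[0.449  0.0405 0.2711] [-0.6819 -0.568  -0.5304]
off [294.3823 255.7407] 0.75 [273.6391 256.3321] on [266.9942 258.1385] [(0.43, [261.9, 252.9, 19.4, 20.5])]
[([5, 9, 31, 18, 145], array([267.5241, 254.9517]))]
off [371.9888 149.8427] 0.75 [385.9552 152.1838] on [390.3505 154.6419] [(0.51, [385.2, 148.0, 6.7, 16.8])]
[('funnel', 0.73, [244, 338, 37, 60]), ('funnel', 0.7, [296, 341, 36, 59]), ('funnel', 0.69, [342, 132, 48, 39]), ('jar', 0.89, [260, 194, 45, 61]), ('jar', 0.43, [347, 158, 24, 25]), ('scoop0', 0.95, [180, 340, 47, 58]), ('scoop0', 0.87, [246, 338, 38, 60]), ('scoop0', 0.79, [299, 339, 37, 60])]
```

```bash
python3 -c "from bench import close_job;print(close_job())"
```

```text
the job is handed in; nothing more can be done
None
```

I finished the job and handed it in at about 81 s: the jar is on its pegs with all seven barrels in it, the funnel is back on its pad, the scoops are upright on their mat and the lever is fully on; `close_job()` returned no verdict, so these come from my last camera checks.

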